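# Raise the ring stand until it locks and set the mixing cup in it

### The job

Pull the ring stand's mast up by its handle until its lock button clicks out, so that it stays up when let go. Only then take the round-bottomed mixing cup out of the tape roll it is parked in and set it in the stand's ring, upright, so that it sits level and centred. Leave the tape roll, the two jars and the bottle where they stand.

Things in the scene. Friction and masses are not known exactly. Their poses are not given: they have to be found in the camera images.
- stand: Ring stand fixed to the table; place and yaw vary. Origin on the table below the mast's axis, z up. Steel foot 100 mm across, 12 mm thick; upright square aluminium tube 26 mm wide, its top at 112 mm. A mast slides in it; at its top a handle sticks out to -x and an arm with the ring to +x, both level. A slot (12 mm wide, 85 to 102 mm up) in the tube's -x face lets the lock button out.
- mast (a joint): Height in m by which the mast is drawn up out of the tube: 0 down (as at the start), 0.075 end stop. A spring and its weight (6 to 9 N together) push it down if let go unlocked. At about 0.070 the lock button reaches the slot and springs out, so pull to between 0.071 and 0.075. Locked, it rests on the button at about 0.070 and bears the cup.
- button (a joint): How far the spring lock button has come out, in m: 0 pressed in (hidden in the tube), 0.010 clicked out. It comes out by itself when the mast is drawn to 0.070.
- handle (a point): Middle of the handle: a level round black bar, 14 mm thick, 62 mm long with a 19 mm end knob, along the stand's x axis, free below and at both sides. On the bar's axis, 45 mm to the stand's -x from the mast's axis, 128 mm above the table with the mast down. Moves with the mast. Grip from above, fingers closing along the stand's y.
- ring (a point): Centre of the level steel ring (round wire 8 mm thick, hole 36 mm, 52 mm over all), 80 mm to the stand's +x from the mast's axis, in the wire's mid plane, 128 mm above the table with the mast down, 198 mm with it locked. Moves with the mast.
- cup: White ceramic mixing cup, 56 mm across, 72 mm high: hemispherical bottom (radius 28 mm), straight sides above 28 mm; about 0.14 kg. Origin at the lowest point of its bottom, z up along its axis. It starts upright in the tape roll's hole, its origin about 12 mm above the table. Seated in the ring, its origin lies 4 mm below point ring; it keeps whatever lean it is left with.
- tape_roll: Loose roll of masking tape lying flat, 92 mm across and 24 mm high, in whose hole the cup is parked. Origin under its centre on the table. The two jars stand close beside it along its own y axis, so the cup can be taken only with fingers that close along about its x axis. Its yaw varies.
- jar_a: Loose white jar, 52 mm across, 92 mm high, on the tape roll's +y side, its axis 78 mm from the roll's. Origin under its centre. Leave it alone.
- jar_b: The same kind of jar on the tape roll's -y side. Leave it alone.
- bottle: Loose amber bottle, 54 mm across, 170 mm high, standing between the stand and the cup. Origin under its centre. Leave it alone.
There are look-alikes about, which are no part of the job. Leave any orange or pink look-alike of the cup alone.

How it is judged:
By the outcome, as a careful person would: the job done as asked, in the order asked, and still so for the second after the job is handed in, with the robot touching nothing.
It also fails if it takes over 67 s, if anything falls off the work surface, if the arm or the gripper's body presses on something with over 40 N, if the wrist force passes 120 N, or if a joint passes its speed limit or range.

### The arm

A 6-joint arm with a two-finger parallel gripper is mounted at the origin on a cart in front of the work surface, level with it; the furniture and walls round the work are solid. World frame = base frame: x ahead of the robot, y to its left, z up, the work surface at z = 0. Lengths are in m, angles in degrees, forces in N, time in s.
With the tool pointing down it reaches from about 0.35 to 0.875 m from the base axis. Payload 4.2 kg.
Tool frame: the origin (TCP) lies midway between the tips of the shut fingers; the grasp point (between the pads) lies 19 mm behind it; z points along the fingers, y is the line along which they close (so a half turn about z gives the same grasp; the last joint's range is limited). The gripper opens to 87 mm and grips with 3 to 60 N. Pads are 19 mm wide; open, the fingers measure 117 mm over their backs; the gripper's body (75 mm by 190 mm) begins 51 mm behind the grasp point.
Start: joints at [-58.064, 22.042, 0.453, 0, -68.411, -14.817], TCP at [0.184, -0.597, 0.223] pointing down, gripper open.
Joint ranges: [-179.83, 179.83], [-69.29, 118.12], [-61.27, 80.66], [-181.25, 117.63], [-171.15, -9.14], [-177.46, 177.46]. Speed limits (degrees/s): [159.86, 159.86, 180, 180, 180, 180].

### API

Orientations are given as a 3x3 rotation matrix whose columns are the frame's x, y, z axes.
In Python, from station import sense, capture, camera_params, finish_job gives the robot as it stands.
- The arm moves only by the tool drive_tool, never from a script. Its argument "rows" is a list of rows, each an object of numbers: "tx", "ty", "tz": the shift along the tool's x, y, z in cm; "ax", "ay", "az": the turn, a rotation vector about the tool's x, y, z in rad; "claw": the finger opening in cm, from 0 to 8.7. In form: [{"tx": .., "ty": .., "tz": .., "ax": .., "ay": .., "az": .., "claw": ..}, ...]. A call has 1 to 10 rows; each row shifts and turns the commanded pose from where the row before left it, along the tool's axes as they then stand; what a row does not reach is not made up. A row lasts 1/12 s, in which the tool goes at most 41.7 mm and 7.16 degrees, less where a joint would pass 70% of its speed; a pose out of reach is approached as far as the arm can. A call with a gripper value outside its range is refused whole. The fingers move at their own pace and stop on an object; the grip force is fixed at half the most. Time passes only in rows, so rows that do not move let the fingers close. It gives the time, the measured TCP pose, the force, the opening and the grip force at its end, in the units of the state.
- sense(): the state, without advancing time (a new reading comes with each control period).
- capture(name): name is "scene" or "top" or "wrist"; returns (picture, depth): 400x640x3 uint8, red, green, blue; 400x640 float32, m along the optical axis (not along the pixel's ray), 0 where there is no reading.
- camera_params(name): a dict with "intrinsics" (3x3 intrinsics, pixels), "R" (3x3) and "t" (3): a world point X has camera coordinates R X + t; the wrist camera has in their place "tool_from_camera" (4x4, takes a point from camera to tool coordinates, whose origin is the TCP and whose axes are the flange's). Camera axes: x right, y down, z forward; pixel columns grow to the right and rows downward; lengths in m; the calibration is good to about 2 mm. A picture is of the moment at which its call begins: read the wrist's pose just before it. camera_params takes no time and is no camera call.
- finish_job(): hands the job in; it is judged then, once.
The state is a dict: "time_s": time; "joints": joint angles; "joint_velocities": joint speeds; "effort": joint torques, N m; "tcp_pos": TCP position; "ee_rot": TCP orientation; "wrist_force": force on the tool from outside, world axes, zero at the start; "moment": the same for the moment, N m; "gripper_width": opening from 0.0 (shut) to 1.0 (fully open); "gripper_force": force on a finger pad.
Only numpy, scipy, OpenCV 4.12 (cv2) and the standard library are available. Lean on these libraries where they do the work, as an engineer would, in place of code of your own. Each camera call takes 0.05 s, during which the arm holds its last target. There are 200 camera calls.

## Working session

There is one attempt and no reset: what is moved stays moved. The work goes in short steps, Python scripts to look and compute and a tool call to move; the robot and the scene stay as the last step left them, time stands still between calls to the robot, and variables do not carry over. Pictures are saved under pics/ and viewed, at most 10 in all, crops included, and the job is handed in when it is done.

Besides the shell and the picture viewer there is one more tool, called as name(argument=value, ...) on one line, values as JSON. drive_tool: Moves the arm, as the interface text tells. Its arguments: {"type":"object","properties":{"rows":{"type":"array"}},"required":["rows"]}

```bash
mkdir -p pics; cat > h.py <<'E'
import numpy as np, cv2
from station import sense, capture, camera_params, finish_job
def grab(n):
    s=sense(); p,d=capture(n); return s,p,d
def save(p,f): cv2.imwrite('pics/'+f,cv2.cvtColor(p,cv2.COLOR_RGB2BGR))
def cam(n,s=None):
    c=camera_params(n); K=np.array(c['intrinsics'])
    if n=='wrist':
        T=np.array(c['tool_from_camera']); R=np.array(s['ee_rot']); 
        Rw=R@T[:3,:3]; o=R@T[:3,3]+np.array(s['tcp_pos'])
    else:
        Rw=np.array(c['R']).T; o=-Rw@np.array(c['t'])
    return K,Rw,o
def ray(C,uv):
    K,R,o=C; d=R@np.linalg.solve(K,[uv[0],uv[1],1.]); return o,d
def plane(C,uv,z):
    o,d=ray(C,uv); return o+d*(z-o[2])/d[2]
def cloud(C,D):
    K,R,o=C; v,u=np.mgrid[:D.shape[0],:D.shape[1]]
    P=np.stack([u,v,np.ones_like(u)],-1)@np.linalg.inv(K).T*D[...,None]
    return P@R.T+o
def proj(C,X):
    K,R,o=C; q=K@(R.T@(np.array(X)-o)); return q[:2]/q[2]
E
python3 - <<'E'
from h import *
for n in ('scene','top'):
    s,p,d=grab(n); save(p,n+'.png'); np.savez(n,p=p,d=d); C=cam(n); print(n,C[2],C[1][:,2],C[0][0,0])
E
```

```text
scene [0.005001   0.98676358 0.98115991] [ 0.33578407 -0.70365939 -0.62618889] 480.84098121974176
top [0.31428894 0.02966585 1.33789303] [ 0.14440918 -0.02232074 -0.98926628] 475.8373097731425
```

View pics/scene.png

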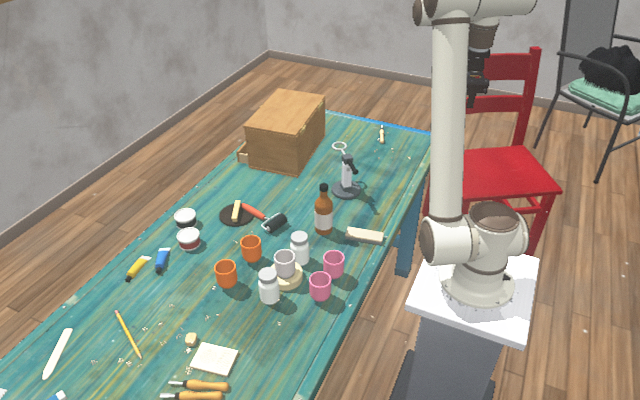

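View pics/top.png

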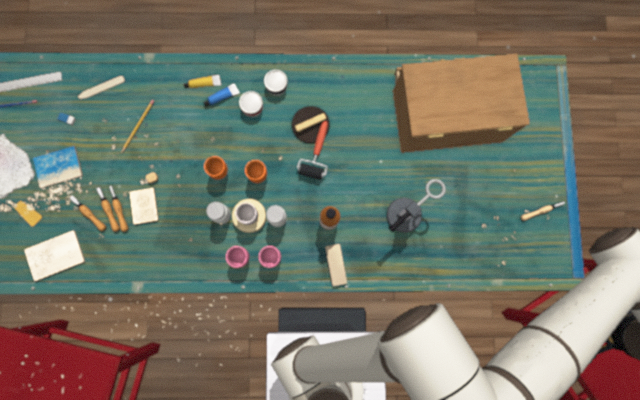

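The scene view shows the stand at (345,180), ring (340,147), bottle (323,210), cup (285,262) in the roll, and jars at (300,247) and (269,285). The top view has the ring at (435,189), stand at about (403,215), cup (247,213), jars (218,212) and (277,215), and bottle (330,217). Next I measure them from the depth clouds.

```bash
python3 - <<'E'
from h import *
z=np.load('top.npz'); C=cam('top'); P=cloud(C,z['d']); p=z['p']
zs=np.load('scene.npz'); Cs=cam('scene'); Ps=cloud(Cs,zs['d']); 
for n,(u,v) in dict(ring=(435,189),stand=(403,215),cup=(247,213),ja=(218,212),jb=(277,215),bot=(330,217)).items():
    print(n,plane(C,(u,v),0.1).round(3))
g0=plane(C,(403,215),0.1)
for nm,PP in (('top',P),('scene',Ps)):
    m=(np.hypot(PP[...,0]-g0[0],PP[...,1]-g0[1])<.15)&(PP[...,2]>.09)&(PP[...,2]<.18)
    Q=PP[m]; print(nm,len(Q)); 
    print(Q[::max(1,len(Q)//40)].round(3).tolist())
    c0=plane(C,(247,213),0.084)
    m=(np.hypot(PP[...,0]-c0[0],PP[...,1]-c0[1])<.13)&(PP[...,2]>.06)&(PP[...,2]<.12)
    n,l,st,ce=cv2.connectedComponentsWithStats(m.astype(np.uint8))
    for i in range(1,n):
        if st[i,4]>20:
            Q=PP[l==i]; print('obj',ce[i].round(),st[i,4],Q.min(0).round(3),Q.max(0).round(3),np.median(Q,0).round(3))
k=cv2.resize(p[150:275,180:460],None,fx=2.85,fy=2.85,interpolation=cv2.INTER_CUBIC); save(k,'topcrop.png')
E
```

```text
ring [ 0.531 -0.291  0.1  ]
stand [ 0.462 -0.204  0.1  ]
cup [0.469 0.205 0.1  ]
ja [0.472 0.281 0.1  ]
jb [0.463 0.127 0.1  ]
bot [ 0.457 -0.012  0.1  ]
top 508
[[0.552, -0.277, 0.129], [0.549, -0.287, 0.13], [0.546, -0.287, 0.131], [0.544, -0.294, 0.13], [0.539, -0.26, 0.13], [0.536, -0.302, 0.13], [0.531, -0.266, 0.129], [0.524, -0.261, 0.137], [0.519, -0.261, 0.137], [0.517, -0.306, 0.133], [0.512, -0.27, 0.129], [0.509, -0.274, 0.132], [0.506, -0.258, 0.135], [0.507, -0.29, 0.132], [0.505, -0.28, 0.128], [0.501, -0.281, 0.135], [0.493, -0.223, 0.14], [0.491, -0.237, 0.132], [0.489, -0.235, 0.132], [0.486, -0.237, 0.133], [0.483, -0.237, 0.132], [0.48, -0.236, 0.139], [0.477, -0.233, 0.139], [0.474, -0.225, 0.142], [0.472, -0.212, 0.141], [0.475, -0.204, 0.101], [0.47, -0.227, 0.139], [0.467, -0.217, 0.138], [0.464, -0.212, 0.14], [0.463, -0.208, 0.135], [0.459, -0.201, 0.139], [0.458, -0.197, 0.134], [0.455, -0.192, 0.133], [0.455, -0.224, 0.131], [0.45, -0.197, 0.134], [0.447, -0.202, 0.133], [0.442, -0.182, 0.132], [0.439, -0.189, 0.136], [0.435, -0.176, 0.132], [0.432, -0.185
[... 1409 characters left out ...]
 0.131], [0.479, -0.213, 0.099], [0.442, -0.178, 0.131], [0.474, -0.209, 0.099], [0.436, -0.17, 0.134], [0.475, -0.212, 0.093], [0.431, -0.168, 0.133], [0.433, -0.164, 0.131], [0.429, -0.163, 0.13], [0.424, -0.167, 0.125]]
obj [298. 241.] 311 [0.445 0.109 0.06 ] [0.495 0.159 0.099] [0.465 0.143 0.09 ]
obj [253. 246.] 98 [0.563 0.159 0.06 ] [0.6   0.217 0.077] [0.577 0.203 0.068]
obj [284. 259.] 298 [0.446 0.182 0.06 ] [0.503 0.239 0.088] [0.474 0.212 0.075]
obj [328. 259.] 92 [0.346 0.125 0.06 ] [0.387 0.179 0.076] [0.375 0.167 0.069]
obj [267. 278.] 383 [0.453 0.264 0.06 ] [0.503 0.314 0.1  ] [0.474 0.298 0.09 ]
obj [317. 278.] 134 [0.343 0.205 0.06 ] [0.387 0.263 0.076] [0.368 0.222 0.069]
```

View pics/topcrop.png

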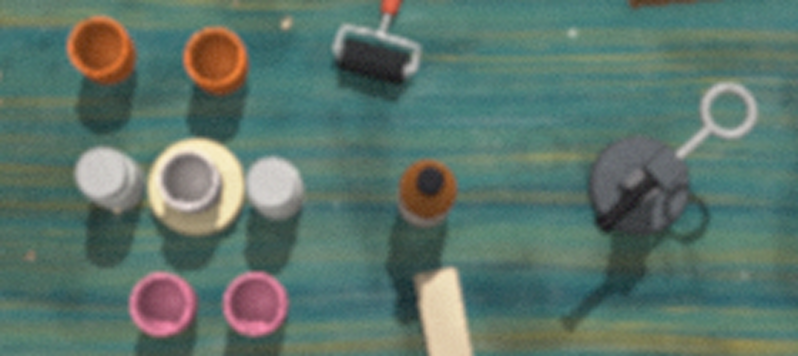

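```bash
cat >> h.py <<'E'
def plan(x,y,z,yaw):
    """shift (cm) in tool axes and turn (rad) about tool z so TCP is at x,y,z pointing down, tool y at yaw (mod 180)"""
    from scipy.spatial.transform import Rotation as Ro
    s=sense(); R=np.array(s['ee_rot']); d=R.T@(np.array([x,y,z])-s['tcp_pos'])*100
    best=None
    for k in (0,180):
        a=np.radians(yaw+k); Y=np.array([np.cos(a),np.sin(a),0]); Z=np.array([0,0,-1.]); T=np.c_[np.cross(Y,Z),Y,Z]
        v=Ro.from_matrix(R.T@T).as_rotvec(); print('shift cm',d.round(2),'rotvec',v.round(3))
E
python3 - <<'E'
from h import *
s=sense(); print(np.round(s['ee_rot'],3),s['tcp_pos'],s['gripper_width'])
plan(.444,-.19,.25,40.4)
E
```

```text
[[-0.956 -0.294 -0.001]
 [-0.294  0.956  0.002]
 [ 0.     0.002 -1.   ]] [ 0.1838372  -0.59679005  0.22156806] 0.9984011238818672
shift cm [-36.83  31.23  -2.79] rotvec [ 2.000e-03 -1.000e-03  1.164e+00]
shift cm [-36.83  31.23  -2.79] rotvec [ 1.000e-03  2.000e-03 -1.977e+00]
```

drive_tool(rows=[{"tz": -1.5},{"tx": -3,"ty": 2.6,"tz": -0.4},{"tx": -3,"ty": 2.6,"tz": -0.4},{"tx": -3,"ty": 2.6,"tz": -0.4},{"tx": -3,"ty": 2.6,"tz": -0.4},{"tx": -3,"ty": 2.6,"tz": -0.4},{"tx": -3,"ty": 2.6,"tz": -0.4},{"tx": -3,"ty": 2.6,"tz": -0.4},{"tx": -3,"ty": 2.6,"tz": -0.4},{"tx": -3,"ty": 2.6,"tz": -0.4}])

```text
invalid input at $.rows[0]: expected keys tx, ty, tz, ax, ay, az, claw
```

drive_tool(rows=[{"tx": -3,"ty": 2.6},{"tx": -3,"ty": 2.6},{"az": -0.12},{"az": -0.12},{"az": -0.12},{"az": -0.12},{"az": -0.12},{"az": -0.12},{"az": -0.12},{"az": -0.12}])

```text
invalid input at $.rows[0]: expected keys tx, ty, tz, ax, ay, az, claw
```

drive_tool(rows=[{"az": -0.12},{"az": -0.12},{"az": -0.12},{"az": -0.12},{"az": -0.12},{"az": -0.12},{"az": -0.12},{"az": -0.12},{},{}])

```text
invalid input at $.rows[0]: expected keys tx, ty, tz, ax, ay, az, claw
```

```bash
python3 - <<'E'
from h import *
s,p,d=grab('wrist'); save(p,'w1.png'); np.savez('w1',p=p,d=d,R=s['ee_rot'],t=s['tcp_pos'])
C=cam('wrist',s); print(C[2],C[1][:,2],s['joints'],s['tcp_pos'])
P=cloud(C,d); m=(P[...,2]>.105)&(P[...,2]<.16)&(d>0)&(np.hypot(P[...,0]-.473,P[...,1]+.224)<.15)
x=P[m]; print(len(x)); e=np.array([.648,-.762]); f=np.array([.762,.648])
q=(x[:,:2]-[.473,-.224]); a=q@e;b=q@f
for lo in range(-80,120,10):
    k=(a*1000>=lo)&(a*1000<lo+10)
    if k.sum()>5: print(lo,k.sum(),b[k].min().round(4),b[k].max().round(4),np.percentile(x[k,2],[10,50,98]).round(4))
plan(.444,-.19,.25,40.4)
E
```

```text
[ 0.11776119 -0.61939688  0.38397607] [ 0.24477429  0.07776062 -0.96645684] [-5.80638164e+01  2.20866976e+01  3.87894939e-01 -2.50407015e-02
 -6.84113841e+01 -1.48155691e+01] [ 0.1838372  -0.59679005  0.22156806]
0
shift cm [-36.84  31.24  -2.78] rotvec [ 1.000e-03 -1.000e-03  1.164e+00]
shift cm [-36.84  31.24  -2.78] rotvec [ 1.000e-03  2.000e-03 -1.977e+00]
```

View pics/w1.png

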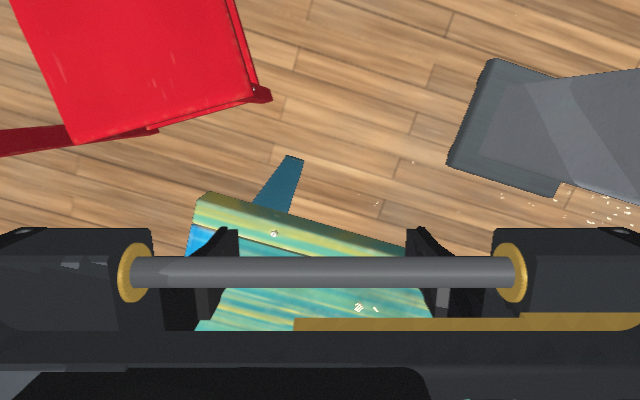

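The wrist view shows only floor and the gripper, because the moves were refused: every row needs all the keys.

drive_tool(rows=[{"tx": 0,"ty": 0,"tz": -1.5,"ax": 0,"ay": 0,"az": 0,"claw": 8.7},{"tx": -3,"ty": 2.6,"tz": -0.4,"ax": 0,"ay": 0,"az": 0,"claw": 8.7},{"tx": -3,"ty": 2.6,"tz": -0.4,"ax": 0,"ay": 0,"az": 0,"claw": 8.7},{"tx": -3,"ty": 2.6,"tz": -0.4,"ax": 0,"ay": 0,"az": 0,"claw": 8.7},{"tx": -3,"ty": 2.6,"tz": -0.4,"ax": 0,"ay": 0,"az": 0,"claw": 8.7},{"tx": -3,"ty": 2.6,"tz": -0.4,"ax": 0,"ay": 0,"az": 0,"claw": 8.7},{"tx": -3,"ty": 2.6,"tz": -0.4,"ax": 0,"ay": 0,"az": 0,"claw": 8.7},{"tx": -3,"ty": 2.6,"tz": -0.4,"ax": 0,"ay": 0,"az": 0,"claw": 8.7},{"tx": -3,"ty": 2.6,"tz": -0.4,"ax": 0,"ay": 0,"az": 0,"claw": 8.7},{"tx": -3,"ty": 2.6,"tz": -0.4,"ax": 0,"ay": 0,"az": 0,"claw": 8.7}])

```text
time_s: 0.98
tcp_pos: [0.3735, -0.2923, 0.2737]
ee_rot: [[-0.956, -0.294, 0.0], [-0.294, 0.956, 0.0], [-0.0, 0.0, -1.0]]
wrist_force: [0.7, 0.4, 0.2]
gripper_width: 0.998
gripper_force: 0.0
```

drive_tool(rows=[{"tx": -3,"ty": 2.6,"tz": 0,"ax": 0,"ay": 0,"az": 0,"claw": 8.7},{"tx": -3,"ty": 2.6,"tz": 0,"ax": 0,"ay": 0,"az": 0,"claw": 8.7},{"tx": 0,"ty": 0,"tz": 0,"ax": 0,"ay": 0,"az": -0.12,"claw": 8.7},{"tx": 0,"ty": 0,"tz": 0,"ax": 0,"ay": 0,"az": -0.12,"claw": 8.7},{"tx": 0,"ty": 0,"tz": 0,"ax": 0,"ay": 0,"az": -0.12,"claw": 8.7},{"tx": 0,"ty": 0,"tz": 0,"ax": 0,"ay": 0,"az": -0.12,"claw": 8.7},{"tx": 0,"ty": 0,"tz": 0,"ax": 0,"ay": 0,"az": -0.12,"claw": 8.7},{"tx": 0,"ty": 0,"tz": 0,"ax": 0,"ay": 0,"az": -0.12,"claw": 8.7},{"tx": 0,"ty": 0,"tz": 0,"ax": 0,"ay": 0,"az": -0.12,"claw": 8.7},{"tx": 0,"ty": 0,"tz": 0,"ax": 0,"ay": 0,"az": -0.12,"claw": 8.7}])

```text
time_s: 1.82
tcp_pos: [0.415, -0.2267, 0.2733]
ee_rot: [[-0.301, -0.954, -0.001], [-0.954, 0.301, 0.0], [-0.0, 0.001, -1.0]]
wrist_force: [0.1, 0.1, 0.3]
gripper_width: 1.0
gripper_force: 0.0
```

drive_tool(rows=[{"tx": 0,"ty": 0,"tz": 0,"ax": 0,"ay": 0,"az": -0.12,"claw": 8.7},{"tx": 0,"ty": 0,"tz": 0,"ax": 0,"ay": 0,"az": -0.12,"claw": 8.7},{"tx": 0,"ty": 0,"tz": 0,"ax": 0,"ay": 0,"az": -0.12,"claw": 8.7},{"tx": 0,"ty": 0,"tz": 0,"ax": 0,"ay": 0,"az": -0.12,"claw": 8.7},{"tx": 0,"ty": 0,"tz": 0,"ax": 0,"ay": 0,"az": -0.12,"claw": 8.7},{"tx": 0,"ty": 0,"tz": 0,"ax": 0,"ay": 0,"az": -0.12,"claw": 8.7},{"tx": 0,"ty": 0,"tz": 0,"ax": 0,"ay": 0,"az": -0.12,"claw": 8.7},{"tx": 0,"ty": 0,"tz": 0,"ax": 0,"ay": 0,"az": -0.12,"claw": 8.7},{"tx": 0,"ty": 0,"tz": 0,"ax": 0,"ay": 0,"az": 0,"claw": 8.7},{"tx": 0,"ty": 0,"tz": 0,"ax": 0,"ay": 0,"az": 0,"claw": 8.7}])

```text
time_s: 2.65
tcp_pos: [0.415, -0.2267, 0.2734]
ee_rot: [[0.601, -0.799, -0.0], [-0.799, -0.601, 0.0], [-0.0, 0.0, -1.0]]
wrist_force: [0.0, 0.3, -1.2]
gripper_width: 1.002
gripper_force: 0.0
```

```bash
python3 - <<'E'
from h import *
s,p,d=grab('wrist'); save(p,'w2.png'); np.savez('w2',p=p,d=d,R=s['ee_rot'],t=s['tcp_pos'])
C=cam('wrist',s); print(C[2],C[1][:,2],np.round(s['joints'],1),s['tcp_pos'],s['time_s'])
P=cloud(C,d); m=(P[...,2]>.105)&(P[...,2]<.16)&(d>0)&(np.hypot(P[...,0]-.473,P[...,1]+.224)<.15)
x=P[m]; print(len(x)); e=np.array([.648,-.762]); f=np.array([.762,.648])
q=(x[:,:2]-[.473,-.224]); a=q@e;b=q@f
for lo in range(-80,120,10):
    k=(a*1000>=lo)&(a*1000<lo+10)
    if k.sum()>5: print(lo,k.sum(),b[k].min().round(4),b[k].max().round(4),np.percentile(x[k,2],[10,50,98]).round(4))
plan(.444,-.19,.25,40.4)
E
```

```text
[ 0.45778    -0.2843807   0.43573552] [-0.1544756   0.20539048 -0.96641194] [ -8.9   4.9 -15.   -0.  -70.1  45.9] [ 0.41502893 -0.22672955  0.27336267] 2.65
4256
-80 140 -0.0104 0.0071 [0.1309 0.1351 0.138 ]
-70 143 -0.008 0.0057 [0.1313 0.1344 0.1363]
-60 147 -0.0078 0.006 [0.1306 0.134  0.1361]
-50 152 -0.0077 0.0061 [0.1312 0.1341 0.1359]
-40 155 -0.0074 0.0063 [0.1315 0.134  0.1362]
-30 161 -0.0072 0.0067 [0.1308 0.1341 0.1366]
-20 184 -0.0142 0.0141 [0.1317 0.135  0.1396]
-10 387 -0.0149 0.0153 [0.1375 0.1391 0.1404]
0 399 -0.0147 0.0155 [0.1376 0.1392 0.1408]
10 372 -0.0145 0.0153 [0.1314 0.1386 0.1405]
20 101 -0.0032 0.0046 [0.13   0.1315 0.1337]
30 111 -0.0029 0.0051 [0.1298 0.1314 0.1332]
40 107 -0.0028 0.0055 [0.1298 0.1316 0.1334]
50 147 -0.0087 0.0132 [0.1294 0.1313 0.1335]
60 393 -0.0191 0.0231 [0.1299 0.1316 0.1335]
70 253 -0.0226 0.027 [0.1298 0.1315 0.1335]
80 249 -0.0238 0.0277 [0.1297 0.1315 0.1335]
90 331 -0.022 0.0255 [0.1294 0.1317 0.1333]
100 324 -0.016 0.0203 [0.1298 0.1317 0.1333]
shift cm [-1.19 -4.53  2.34] rotvec [ 1.000e-03 -0.000e+00  3.082e+00]
shift cm [-1.19 -4.53  2.34] rotvec [ 0.    0.   -0.06]
```

View pics/w2.png

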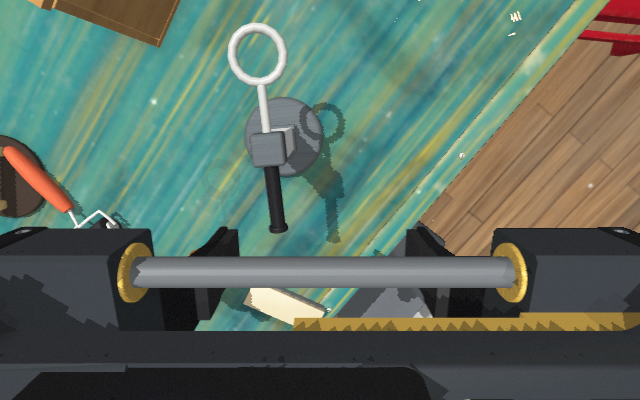

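The stand is clear: ring at (257,53), mast (268,148), bar ending at (278,228). Bar axis is at z ≈ 0.128, grip point about (0.442, -0.1885), and the stand's yaw is about -48.5°.

drive_tool(rows=[{"tx": -0.7,"ty": -2.2,"tz": 0,"ax": 0,"ay": 0,"az": 0,"claw": 8.7},{"tx": -0.7,"ty": -2.2,"tz": 0,"ax": 0,"ay": 0,"az": 0,"claw": 8.7},{"tx": 0,"ty": 0,"tz": 2,"ax": 0,"ay": 0,"az": -0.08,"claw": 8.7},{"tx": 0,"ty": 0,"tz": 3,"ax": 0,"ay": 0,"az": 0,"claw": 6},{"tx": 0,"ty": 0,"tz": 3,"ax": 0,"ay": 0,"az": 0,"claw": 6},{"tx": 0,"ty": 0,"tz": 3,"ax": 0,"ay": 0,"az": 0,"claw": 6},{"tx": 0,"ty": 0,"tz": 3,"ax": 0,"ay": 0,"az": 0,"claw": 6},{"tx": 0,"ty": 0,"tz": 2.4,"ax": 0,"ay": 0,"az": 0,"claw": 6},{"tx": 0,"ty": 0,"tz": 0,"ax": 0,"ay": 0,"az": 0,"claw": 6},{"tx": 0,"ty": 0,"tz": 0,"ax": 0,"ay": 0,"az": 0,"claw": 6}])

```text
time_s: 3.53
tcp_pos: [0.4414, -0.1892, 0.109]
ee_rot: [[0.665, -0.747, -0.003], [-0.747, -0.665, -0.0], [-0.002, 0.002, -1.0]]
wrist_force: [-0.0, -0.6, 0.7]
gripper_width: 0.699
gripper_force: 0.0
```

```bash
python3 - <<'E'
from h import *
plan(.442,-.1885,.109,41.5)
E
```

```text
shift cm [-0.01 -0.09  0.  ] rotvec [-3.000e-03  4.000e-03 -3.139e+00]
shift cm [-0.01 -0.09  0.  ] rotvec [0.002 0.002 0.003]
```

drive_tool(rows=[{"tx": 0,"ty": -0.1,"tz": 0,"ax": 0,"ay": 0,"az": 0,"claw": 0.5},{"tx": 0,"ty": 0,"tz": 0,"ax": 0,"ay": 0,"az": 0,"claw": 0.5},{"tx": 0,"ty": 0,"tz": 0,"ax": 0,"ay": 0,"az": 0,"claw": 0.5},{"tx": 0,"ty": 0,"tz": 0,"ax": 0,"ay": 0,"az": 0,"claw": 0.5},{"tx": 0,"ty": 0,"tz": 0,"ax": 0,"ay": 0,"az": 0,"claw": 0.5},{"tx": 0,"ty": 0,"tz": 0,"ax": 0,"ay": 0,"az": 0,"claw": 0.5},{"tx": 0,"ty": 0,"tz": 0,"ax": 0,"ay": 0,"az": 0,"claw": 0.5},{"tx": 0,"ty": 0,"tz": 0,"ax": 0,"ay": 0,"az": 0,"claw": 0.5},{"tx": 0,"ty": 0,"tz": 0,"ax": 0,"ay": 0,"az": 0,"claw": 0.5},{"tx": 0,"ty": 0,"tz": 0,"ax": 0,"ay": 0,"az": 0,"claw": 0.5}])

```text
time_s: 4.37
tcp_pos: [0.4425, -0.1885, 0.1096]
ee_rot: [[0.665, -0.746, -0.0], [-0.746, -0.665, -0.0], [-0.0, 0.0, -1.0]]
wrist_force: [-1.3, -0.8, 0.4]
gripper_width: 0.151
gripper_force: 30.0
```

drive_tool(rows=[{"tx": 0,"ty": 0,"tz": -0.5,"ax": 0,"ay": 0,"az": 0,"claw": 0.5},{"tx": 0,"ty": 0,"tz": -0.9,"ax": 0,"ay": 0,"az": 0,"claw": 0.5},{"tx": 0,"ty": 0,"tz": -0.9,"ax": 0,"ay": 0,"az": 0,"claw": 0.5},{"tx": 0,"ty": 0,"tz": -0.9,"ax": 0,"ay": 0,"az": 0,"claw": 0.5},{"tx": 0,"ty": 0,"tz": -0.9,"ax": 0,"ay": 0,"az": 0,"claw": 0.5},{"tx": 0,"ty": 0,"tz": -0.9,"ax": 0,"ay": 0,"az": 0,"claw": 0.5},{"tx": 0,"ty": 0,"tz": -0.9,"ax": 0,"ay": 0,"az": 0,"claw": 0.5},{"tx": 0,"ty": 0,"tz": -0.9,"ax": 0,"ay": 0,"az": 0,"claw": 0.5},{"tx": 0,"ty": 0,"tz": -0.45,"ax": 0,"ay": 0,"az": 0,"claw": 0.5},{"tx": 0,"ty": 0,"tz": 0,"ax": 0,"ay": 0,"az": 0,"claw": 0.5}])

```text
time_s: 5.2
tcp_pos: [0.4424, -0.1885, 0.1832]
ee_rot: [[0.665, -0.747, 0.001], [-0.747, -0.665, -0.0], [0.001, -0.001, -1.0]]
wrist_force: [0.9, -3.1, -7.3]
gripper_width: 0.149
gripper_force: 30.0
```

drive_tool(rows=[{"tx": 0,"ty": 0,"tz": 0,"ax": 0,"ay": 0,"az": 0,"claw": 0.5},{"tx": 0,"ty": 0,"tz": 0,"ax": 0,"ay": 0,"az": 0,"claw": 0.5},{"tx": 0,"ty": 0,"tz": 0,"ax": 0,"ay": 0,"az": 0,"claw": 0.5}])

```text
time_s: 5.45
tcp_pos: [0.4424, -0.1885, 0.1818]
ee_rot: [[0.665, -0.747, -0.001], [-0.747, -0.665, -0.0], [-0.0, 0.0, -1.0]]
wrist_force: [1.0, -3.8, -6.3]
gripper_width: 0.147
gripper_force: 30.0
```

drive_tool(rows=[{"tx": 0,"ty": 0,"tz": 0.15,"ax": 0,"ay": 0,"az": 0,"claw": 0.5},{"tx": 0,"ty": 0,"tz": 0.1,"ax": 0,"ay": 0,"az": 0,"claw": 0.5},{"tx": 0,"ty": 0,"tz": 0,"ax": 0,"ay": 0,"az": 0,"claw": 0.5},{"tx": 0,"ty": 0,"tz": 0,"ax": 0,"ay": 0,"az": 0,"claw": 0.5},{"tx": 0,"ty": 0,"tz": 0,"ax": 0,"ay": 0,"az": 0,"claw": 0.5}])

```text
time_s: 5.87
tcp_pos: [0.4424, -0.1885, 0.1796]
ee_rot: [[0.665, -0.746, -0.0], [-0.746, -0.665, -0.0], [-0.0, 0.0, -1.0]]
wrist_force: [0.8, -2.8, -3.7]
gripper_width: 0.15
gripper_force: 30.0
```

drive_tool(rows=[{"tx": 0,"ty": 0,"tz": 0.1,"ax": 0,"ay": 0,"az": 0,"claw": 0.5},{"tx": 0,"ty": 0,"tz": 0,"ax": 0,"ay": 0,"az": 0,"claw": 0.5},{"tx": 0,"ty": 0,"tz": 0,"ax": 0,"ay": 0,"az": 0,"claw": 0.5},{"tx": 0,"ty": 0,"tz": 0,"ax": 0,"ay": 0,"az": 0,"claw": 0.5}])

```text
time_s: 6.2
tcp_pos: [0.4425, -0.1885, 0.1793]
ee_rot: [[0.666, -0.746, 0.0], [-0.746, -0.666, -0.0], [0.0, 0.0, -1.0]]
wrist_force: [-3.3, -0.8, 3.8]
gripper_width: 0.148
gripper_force: 30.0
```

The mast is locked: pressing down 1 mm is resisted. I'll release, rise and look at the raised ring.

drive_tool(rows=[{"tx": 0,"ty": 0,"tz": -0.05,"ax": 0,"ay": 0,"az": 0,"claw": 6},{"tx": 0,"ty": 0,"tz": 0,"ax": 0,"ay": 0,"az": 0,"claw": 6},{"tx": 0,"ty": 0,"tz": 0,"ax": 0,"ay": 0,"az": 0,"claw": 6},{"tx": 0,"ty": 0,"tz": 0,"ax": 0,"ay": 0,"az": 0,"claw": 6},{"tx": 0,"ty": 0,"tz": 0,"ax": 0,"ay": 0,"az": 0,"claw": 6},{"tx": 0,"ty": 0,"tz": -2,"ax": 0,"ay": 0,"az": 0,"claw": 6},{"tx": 0,"ty": 0,"tz": -4,"ax": 0,"ay": 0,"az": 0,"claw": 6},{"tx": 0,"ty": 0,"tz": -4,"ax": 0,"ay": 0,"az": 0,"claw": 6},{"tx": -1,"ty": 0,"tz": -3.5,"ax": 0,"ay": 0,"az": 0,"claw": 8.7},{"tx": -2,"ty": 0,"tz": -2,"ax": 0,"ay": 0,"az": 0,"claw": 8.7}])

```text
time_s: 7.03
tcp_pos: [0.4247, -0.1669, 0.3381]
ee_rot: [[0.664, -0.747, 0.006], [-0.747, -0.664, -0.002], [0.006, -0.003, -1.0]]
wrist_force: [0.7, 0.7, 1.0]
gripper_width: 0.761
gripper_force: 0.0
```

drive_tool(rows=[{"tx": 0,"ty": 0,"tz": 0,"ax": 0,"ay": 0,"az": 0,"claw": 8.7},{"tx": 0,"ty": 0,"tz": 0,"ax": 0,"ay": 0,"az": 0,"claw": 8.7},{"tx": 0,"ty": 0,"tz": 0,"ax": 0,"ay": 0,"az": 0,"claw": 8.7}])

```text
time_s: 7.28
tcp_pos: [0.4223, -0.1658, 0.3331]
ee_rot: [[0.666, -0.746, -0.001], [-0.746, -0.666, 0.001], [-0.001, 0.0, -1.0]]
wrist_force: [-0.4, 0.6, -1.0]
gripper_width: 0.961
gripper_force: 0.0
```

```bash
cat > ring.py <<'E'
from h import *
from scipy.optimize import least_squares
def fit(X,r0=None):
    f=lambda q:np.hypot(X[:,0]-q[0],X[:,1]-q[1])-q[2]
    return least_squares(f,[*X[:,:2].mean(0),.02],loss='soft_l1',f_scale=.002).x
for n in ('wrist','top','scene'):
    s,p,d=grab(n); C=cam(n,s)
    if n=='wrist': save(p,'w3.png')
    P=cloud(C,d); m=(P[...,2]>.185)&(P[...,2]<.215)&(d>0)&(np.hypot(P[...,0]-.527,P[...,1]+.285)<.045)
    x=P[m]; c=x[:,:2].mean(0); e=np.array([.665,-.747])
    for _ in range(3):
        k=(x[:,:2]-c)@e>-.018; q=fit(x[k]); c=q[:2]
    print(n,m.sum(),q.round(4),np.percentile(x[:,2],[10,50,95]).round(4))
    # by ray: contour of the ring pixels onto plane z=.198
    uv=np.argwhere(m)[:,::-1]; y=np.array([plane(C,t,.198) for t in uv])
    k=(y[:,:2]-c)@e>-.018; print('  ray fit',fit(y[k]).round(4))
print(np.round(s['joints'],1),s['tcp_pos'],s['time_s'])
E
python3 ring.py
```

```text
wrist 1041 [ 0.5386 -0.2972  0.0324] [0.1995 0.2013 0.2029]ring.py:5: RuntimeWarning: Mean of empty slice.
  return least_squares(f,[*X[:,:2].mean(0),.02],loss='soft_l1',f_scale=.002).x
  ret = um.true_divide(
Traceback (most recent call last):
  File "ring.py", line 16, in <module>
    k=(y[:,:2]-c)@e>-.018; print('  ray fit',fit(y[k]).round(4))
                                             ~~~^^^^^^
  File "ring.py", line 5, in fit
    return least_squares(f,[*X[:,:2].mean(0),.02],loss='soft_l1',f_scale=.002).x
           ~~~~~~~~~~~~~^^^^^^^^^^^^^^^^^^^^^^^^^^^^^^^^^^^^^^^^^^^^^^^^^^^^^^
ValueError: Initial guess is outside of provided bounds
```

View pics/w3.png

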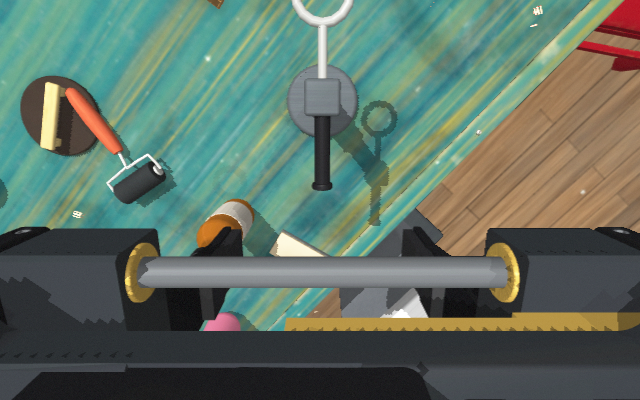

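The mast stays up, with the mast top at (322,97), but the ring is cut off at the top edge (322,10). I'll move forward for a full view.

drive_tool(rows=[{"tx": 2,"ty": 0,"tz": 0,"ax": 0,"ay": 0,"az": 0,"claw": 8.7},{"tx": 3,"ty": 0,"tz": 0,"ax": 0,"ay": 0,"az": 0,"claw": 8.7},{"tx": 2,"ty": 0,"tz": 0,"ax": 0,"ay": 0,"az": 0,"claw": 8.7},{"tx": 0,"ty": 0,"tz": 0,"ax": 0,"ay": 0,"az": 0,"claw": 8.7},{"tx": 0,"ty": 0,"tz": 0,"ax": 0,"ay": 0,"az": 0,"claw": 8.7},{"tx": 0,"ty": 0,"tz": 0,"ax": 0,"ay": 0,"az": 0,"claw": 8.7}])

```text
time_s: 7.83
tcp_pos: [0.4687, -0.2183, 0.3325]
ee_rot: [[0.665, -0.747, -0.003], [-0.747, -0.665, 0.001], [-0.003, 0.002, -1.0]]
wrist_force: [-0.7, 0.0, -0.8]
gripper_width: 0.999
gripper_force: 0.0
```

```bash
cat > ring.py <<'E'
from h import *
from scipy.optimize import least_squares
def fit(X):
    f=lambda q:np.hypot(X[:,0]-q[0],X[:,1]-q[1])-q[2]
    return least_squares(f,[*X[:,:2].mean(0),.022],loss='soft_l1',f_scale=.002).x
e=np.array([.666,-.746])
for n in ('wrist','top','scene'):
    s,p,d=grab(n); C=cam(n,s); np.savez('r_'+n,p=p,d=d)
    if n=='wrist': save(p,'w4.png')
    P=cloud(C,d); c=np.array([.527,-.285])
    for _ in range(4):
        r=P[...,:2]-c
        m=(P[...,2]>.185)&(P[...,2]<.215)&(d>0)&(np.hypot(*np.moveaxis(r,-1,0))<.033)&(r@e>-.02)
        if m.sum()<20: break
        q=fit(P[m]); c=q[:2]
    print(n,m.sum(),q.round(4),np.percentile(P[m][:,2],[10,50,95]).round(4))
    # ray method: minAreaRect-like: ellipse of outer contour of ring pixels on plane .198
    y=np.array([plane(C,t,.199) for t in np.argwhere(m)[:,::-1]]); print('  ray fit',fit(y).round(4))
    print(proj(C,[*c,.199]).round(1))
print(np.round(s['joints'],1),s['tcp_pos'],s['time_s'])
E
python3 ring.py
```

```text
wrist 1404 [ 0.5285 -0.2861  0.0214] [0.1995 0.2013 0.2028]
  ray fit [ 0.5286 -0.2862  0.0216]
[321.3  84.3]Traceback (most recent call last):
  File "ring.py", line 16, in <module>
    print(n,m.sum(),q.round(4),np.percentile(P[m][:,2],[10,50,95]).round(4))
                               ~~~~~~~~~~~~~^^^^^^^^^^^^^^^^^^^^^^
    return _quantile_unchecked(
        a, q, axis, out, overwrite_input, method, keepdims, weights)
    return _ureduce(a,
                    func=_quantile_ureduce_func,
    ...<5 lines>...
                    overwrite_input=overwrite_input,
                    method=method)
    r = func(a, **kwargs)
    result = _quantile(arr,
                       quantiles=q,
    ...<2 lines>...
                       out=out,
                       weights=wgt)
    slices_having_nans = np.isnan(arr[-1, ...])
                                  ~~~^^^^^^^^^
IndexError: index -1 is out of bounds for axis 0 with size 0
```

drive_tool(rows=[{"tx": -1.8,"ty": -1.6,"tz": 0,"ax": 0,"ay": 0,"az": 0,"claw": 8.7},{"tx": -2.8,"ty": -2.5,"tz": 0,"ax": 0,"ay": 0,"az": 0,"claw": 8.7},{"tx": -2.8,"ty": -2.5,"tz": 0,"ax": 0,"ay": 0,"az": 0,"claw": 8.7},{"tx": -2.8,"ty": -2.5,"tz": 0,"ax": 0,"ay": 0,"az": 0,"claw": 8.7},{"tx": -2.8,"ty": -2.5,"tz": 0,"ax": 0,"ay": 0,"az": 0,"claw": 8.7},{"tx": -2.8,"ty": -2.5,"tz": 0,"ax": 0,"ay": 0,"az": 0,"claw": 8.7},{"tx": -2.8,"ty": -2.5,"tz": 0,"ax": 0,"ay": 0,"az": 0,"claw": 8.7},{"tx": -2.8,"ty": -2.5,"tz": 0,"ax": 0,"ay": 0,"az": 0,"claw": 8.7},{"tx": -2.8,"ty": -2.5,"tz": 0,"ax": 0,"ay": 0,"az": 0,"claw": 8.7},{"tx": -2.8,"ty": -2.5,"tz": 0,"ax": 0,"ay": 0,"az": 0,"claw": 8.7}])

```text
time_s: 8.77
tcp_pos: [0.4682, 0.1455, 0.3348]
ee_rot: [[0.666, -0.746, 0.001], [-0.746, -0.666, 0.001], [0.0, -0.002, -1.0]]
wrist_force: [0.7, 0.1, -0.5]
gripper_width: 0.998
gripper_force: 0.0
```

drive_tool(rows=[{"tx": -2.8,"ty": -2.5,"tz": 0,"ax": 0,"ay": 0,"az": 0,"claw": 8.7},{"tx": -2.8,"ty": -2.5,"tz": 0,"ax": 0,"ay": 0,"az": 0,"claw": 8.7},{"tx": -2.8,"ty": -2.5,"tz": 0,"ax": 0,"ay": 0,"az": 0,"claw": 8.7},{"tx": -2.8,"ty": -2.5,"tz": 0,"ax": 0,"ay": 0,"az": 0.11,"claw": 8.7},{"tx": 0,"ty": 0,"tz": 0,"ax": 0,"ay": 0,"az": 0.12,"claw": 8.7},{"tx": 0,"ty": 0,"tz": 0,"ax": 0,"ay": 0,"az": 0.12,"claw": 8.7},{"tx": 0,"ty": 0,"tz": 0,"ax": 0,"ay": 0,"az": 0.12,"claw": 8.7},{"tx": 0,"ty": 0,"tz": 0,"ax": 0,"ay": 0,"az": 0.12,"claw": 8.7},{"tx": 0,"ty": 0,"tz": 0,"ax": 0,"ay": 0,"az": 0.12,"claw": 8.7},{"tx": 0,"ty": 0,"tz": 0,"ax": 0,"ay": 0,"az": 0.08,"claw": 8.7}])

```text
time_s: 9.6
tcp_pos: [0.4687, 0.2938, 0.3345]
ee_rot: [[-0.066, -0.998, 0.0], [-0.998, 0.066, 0.001], [-0.001, -0.0, -1.0]]
wrist_force: [-0.3, 0.5, -0.1]
gripper_width: 0.995
gripper_force: 0.0
```

drive_tool(rows=[{"tx": 0,"ty": 0,"tz": 0,"ax": 0,"ay": 0,"az": 0,"claw": 8.7},{"tx": 0,"ty": 0,"tz": 0,"ax": 0,"ay": 0,"az": 0,"claw": 8.7},{"tx": 0,"ty": 0,"tz": 0,"ax": 0,"ay": 0,"az": 0,"claw": 8.7}])

```text
time_s: 9.85
tcp_pos: [0.4692, 0.2938, 0.3343]
ee_rot: [[-0.06, -0.998, 0.0], [-0.998, 0.06, 0.0], [-0.0, -0.0, -1.0]]
wrist_force: [0.5, 0.3, 0.7]
gripper_width: 1.0
gripper_force: 0.0
```

```bash
cat > cup.py <<'E'
from h import *
from ring_fit import fit
import sys
s,p,d=grab('wrist'); C=cam('wrist',s); save(p,'w5.png'); P=cloud(C,d)
for n,c,zl,zh,R in (('cup rim',(.474,.2105),.078,.095,.036),('jarA',(.477,.289),.07,.11,.035),('jarB',(.468,.135),.07,.11,.035),('roll',(.474,.2105),.015,.032,.055)):
    c=np.array(c)
    m=(P[...,2]>zl)&(P[...,2]<zh)&(d>0)&(np.hypot(P[...,0]-c[0],P[...,1]-c[1])<R)
    if m.sum()<20: print(n,m.sum()); continue
    x=P[m]; q=fit(x) if n in('cup rim',) else np.r_[(x.min(0)+x.max(0))[:2]/2]
    print(n,m.sum(),q.round(4),x.min(0).round(4),x.max(0).round(4),np.percentile(x[:,2],[50,95]).round(4))
print(np.round(s['joints'],1),s['tcp_pos'],s['time_s'])
E
cat > ring_fit.py <<'E'
import numpy as np
from scipy.optimize import least_squares
def fit(X):
    f=lambda q:np.hypot(X[:,0]-q[0],X[:,1]-q[1])-q[2]
    return least_squares(f,[*X[:,:2].mean(0),.022],loss='soft_l1',f_scale=.002).x
E
python3 cup.py
```

```text
cup rim 396 [0.4733 0.2101 0.0261] [0.4458 0.1823 0.078 ] [0.5007 0.2376 0.0861] [0.0837 0.0851]
jarA 1130 [0.4782 0.2881] [0.4559 0.2655 0.0778] [0.5005 0.3108 0.0948] [0.0922 0.0935]
jarB 1565 [0.4688 0.1319] [0.446  0.1085 0.077 ] [0.4916 0.1552 0.0951] [0.0922 0.0935]
roll 2943 [0.4737 0.2104] [0.428  0.1558 0.015 ] [0.5193 0.2651 0.032 ] [0.0241 0.0281]
[ 48.8  11.7   1.7   0.  -80.  -52.3] [0.46921404 0.29377401 0.33432543] 9.85
```

View pics/w5.png

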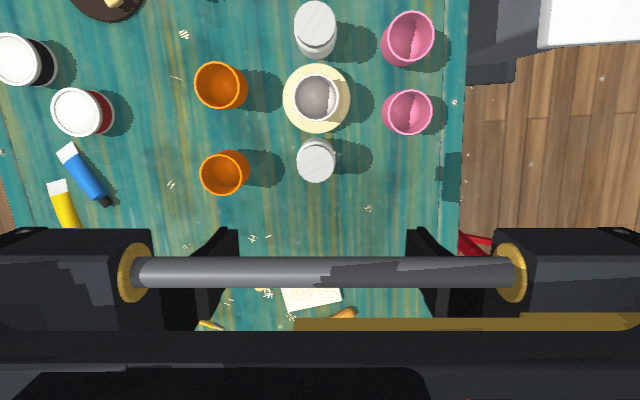

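The cup is at (315,98), rim centred on (0.473, 0.210) and 84 mm high. The jars are at (315,160) and (317,28), and the fingers already close along the roll's x. I'll go above the cup and descend.

drive_tool(rows=[{"tx": 2.8,"ty": -0.3,"tz": 1,"ax": 0,"ay": 0,"az": 0,"claw": 8.7},{"tx": 2.8,"ty": -0.3,"tz": 2,"ax": 0,"ay": 0,"az": 0,"claw": 8.7},{"tx": 2.7,"ty": -0.3,"tz": 2,"ax": 0,"ay": 0,"az": 0,"claw": 8.7},{"tx": 0,"ty": 0,"tz": 4,"ax": 0,"ay": 0,"az": 0,"claw": 8.7},{"tx": 0,"ty": 0,"tz": 4,"ax": 0,"ay": 0,"az": 0,"claw": 8.7},{"tx": 0,"ty": 0,"tz": 4,"ax": 0,"ay": 0,"az": 0,"claw": 8.7},{"tx": 0,"ty": 0,"tz": 3,"ax": 0,"ay": 0,"az": 0,"claw": 8.7},{"tx": 0,"ty": 0,"tz": 0,"ax": 0,"ay": 0,"az": 0,"claw": 8.7},{"tx": 0,"ty": 0,"tz": 0,"ax": 0,"ay": 0,"az": 0,"claw": 8.7},{"tx": 0,"ty": 0,"tz": 0,"ax": 0,"ay": 0,"az": 0,"claw": 8.7}])

```text
time_s: 10.73
tcp_pos: [0.4749, 0.2114, 0.1361]
ee_rot: [[-0.061, -0.998, 0.003], [-0.998, 0.061, 0.002], [-0.002, -0.003, -1.0]]
wrist_force: [-0.2, 0.0, 0.9]
gripper_width: 1.002
gripper_force: 0.0
```

```bash
python3 -c "
from h import *
plan(.4733,.2102,.041,-3.45)"
```

```text
shift cm [0.15 0.18 9.51] rotvec [3.000e-03 5.000e-03 3.141e+00]
shift cm [0.15 0.18 9.51] rotvec [-0.003  0.002 -0.   ]
```

drive_tool(rows=[{"tx": 0.05,"ty": 0.05,"tz": 2,"ax": 0,"ay": 0,"az": 0,"claw": 8.7},{"tx": 0,"ty": 0,"tz": 2.5,"ax": 0,"ay": 0,"az": 0,"claw": 8.7},{"tx": 0,"ty": 0,"tz": 2.5,"ax": 0,"ay": 0,"az": 0,"claw": 8.7},{"tx": 0,"ty": 0,"tz": 2,"ax": 0,"ay": 0,"az": 0,"claw": 8.7},{"tx": 0,"ty": 0,"tz": 0.4,"ax": 0,"ay": 0,"az": 0,"claw": 8.7},{"tx": 0,"ty": 0,"tz": 0,"ax": 0,"ay": 0,"az": 0,"claw": 8.7},{"tx": 0,"ty": 0,"tz": 0,"ax": 0,"ay": 0,"az": 0,"claw": 8.7},{"tx": 0,"ty": 0,"tz": 0,"ax": 0,"ay": 0,"az": 0,"claw": 8.7}])

```text
time_s: 11.4
tcp_pos: [0.4744, 0.2111, 0.0423]
ee_rot: [[-0.061, -0.998, 0.004], [-0.998, 0.061, 0.003], [-0.003, -0.004, -1.0]]
wrist_force: [-0.4, 0.8, -0.1]
gripper_width: 0.999
gripper_force: 0.0
```

```bash
python3 -c "
from h import *
plan(.4733,.2102,.041,-3.45)"
```

```text
shift cm [0.1  0.1  0.13] rotvec [0.005 0.006 3.14 ]
shift cm [0.1  0.1  0.13] rotvec [-0.004  0.003 -0.001]
```

drive_tool(rows=[{"tx": 0.1,"ty": 0.1,"tz": 0.1,"ax": -0.004,"ay": 0.003,"az": 0,"claw": 8.7},{"tx": 0,"ty": 0,"tz": 0,"ax": 0,"ay": 0,"az": 0,"claw": 8.7},{"tx": 0,"ty": 0,"tz": 0,"ax": 0,"ay": 0,"az": 0,"claw": 5},{"tx": 0,"ty": 0,"tz": 0,"ax": 0,"ay": 0,"az": 0,"claw": 5},{"tx": 0,"ty": 0,"tz": 0,"ax": 0,"ay": 0,"az": 0,"claw": 5},{"tx": 0,"ty": 0,"tz": 0,"ax": 0,"ay": 0,"az": 0,"claw": 5},{"tx": 0,"ty": 0,"tz": 0,"ax": 0,"ay": 0,"az": 0,"claw": 5},{"tx": 0,"ty": 0,"tz": 0,"ax": 0,"ay": 0,"az": 0,"claw": 5}])

```text
time_s: 12.07
tcp_pos: [0.4719, 0.209, 0.039]
ee_rot: [[-0.062, -0.998, -0.004], [-0.998, 0.062, -0.003], [0.003, 0.004, -1.0]]
wrist_force: [-0.8, 0.1, 1.3]
gripper_width: 0.64
gripper_force: 27.2
```

drive_tool(rows=[{"tx": 0,"ty": 0,"tz": 0,"ax": 0,"ay": 0,"az": 0,"claw": 5},{"tx": 0,"ty": 0,"tz": 0,"ax": 0,"ay": 0,"az": 0,"claw": 5},{"tx": 0,"ty": 0,"tz": 0,"ax": 0,"ay": 0,"az": 0,"claw": 5},{"tx": 0,"ty": 0,"tz": 0,"ax": 0,"ay": 0,"az": 0,"claw": 5}])

```text
time_s: 12.4
tcp_pos: [0.4719, 0.209, 0.0391]
ee_rot: [[-0.062, -0.998, -0.004], [-0.998, 0.062, -0.003], [0.003, 0.004, -1.0]]
wrist_force: [0.6, -0.7, 0.0]
gripper_width: 0.641
gripper_force: 30.0
```

drive_tool(rows=[{"tx": 0,"ty": 0,"tz": -0.5,"ax": 0,"ay": 0,"az": 0,"claw": 5},{"tx": 0,"ty": 0,"tz": -1.5,"ax": 0,"ay": 0,"az": 0,"claw": 5},{"tx": 0,"ty": 0,"tz": -3,"ax": 0,"ay": 0,"az": 0,"claw": 5},{"tx": 0,"ty": 0,"tz": -4,"ax": 0,"ay": 0,"az": 0,"claw": 5},{"tx": 0,"ty": 0,"tz": -4,"ax": 0,"ay": 0,"az": 0,"claw": 5},{"tx": 0,"ty": 0,"tz": -4,"ax": 0,"ay": 0,"az": 0,"claw": 5},{"tx": 0,"ty": 0,"tz": -4,"ax": 0,"ay": 0,"az": 0,"claw": 5},{"tx": 0,"ty": 0,"tz": -3,"ax": 0,"ay": 0,"az": 0,"claw": 5},{"tx": 0,"ty": 0,"tz": -2,"ax": 0,"ay": 0,"az": 0,"claw": 5},{"tx": 0,"ty": 0,"tz": 0,"ax": 0,"ay": 0,"az": 0,"claw": 5}])

```text
time_s: 13.23
tcp_pos: [0.4745, 0.2106, 0.3045]
ee_rot: [[-0.062, -0.998, 0.004], [-0.998, 0.062, 0.003], [-0.003, -0.004, -1.0]]
wrist_force: [1.2, 0.3, -1.6]
gripper_width: 0.637
gripper_force: 30.0
```

drive_tool(rows=[{"tx": 1,"ty": -0.2,"tz": 0,"ax": 0,"ay": 0,"az": 0,"claw": 5},{"tx": 2,"ty": -0.4,"tz": 0,"ax": 0,"ay": 0,"az": 0,"claw": 5},{"tx": 3,"ty": -0.5,"tz": 0,"ax": 0,"ay": 0,"az": 0,"claw": 5},{"tx": 3,"ty": -0.5,"tz": 0,"ax": 0,"ay": 0,"az": 0,"claw": 5},{"tx": 3,"ty": -0.5,"tz": 0,"ax": 0,"ay": 0,"az": 0,"claw": 5},{"tx": 3,"ty": -0.5,"tz": 0,"ax": 0,"ay": 0,"az": 0,"claw": 5},{"tx": 3,"ty": -0.5,"tz": 0,"ax": 0,"ay": 0,"az": 0,"claw": 5},{"tx": 3,"ty": -0.5,"tz": 0,"ax": 0,"ay": 0,"az": 0,"claw": 5},{"tx": 3,"ty": -0.5,"tz": 0,"ax": 0,"ay": 0,"az": 0,"claw": 5},{"tx": 3,"ty": -0.5,"tz": 0,"ax": 0,"ay": 0,"az": 0,"claw": 5}])

```text
time_s: 14.07
tcp_pos: [0.5004, -0.0646, 0.2972]
ee_rot: [[-0.062, -0.998, -0.009], [-0.998, 0.062, -0.003], [0.003, 0.009, -1.0]]
wrist_force: [0.3, -0.2, -1.1]
gripper_width: 0.639
gripper_force: 30.0
```

drive_tool(rows=[{"tx": 3,"ty": -0.6,"tz": 0,"ax": 0,"ay": 0,"az": 0,"claw": 5},{"tx": 3,"ty": -0.6,"tz": 0,"ax": 0,"ay": 0,"az": 0,"claw": 5},{"tx": 3,"ty": -0.6,"tz": 0,"ax": 0,"ay": 0,"az": 0,"claw": 5},{"tx": 3,"ty": -0.6,"tz": 0,"ax": 0,"ay": 0,"az": 0,"claw": 5},{"tx": 3,"ty": -0.6,"tz": 0,"ax": 0,"ay": 0,"az": 0,"claw": 5},{"tx": 3,"ty": -0.6,"tz": 0,"ax": 0,"ay": 0,"az": 0,"claw": 5},{"tx": 2,"ty": -0.4,"tz": 0,"ax": 0,"ay": 0,"az": 0,"claw": 5},{"tx": 1,"ty": -0.2,"tz": 0,"ax": 0,"ay": 0,"az": 0,"claw": 5},{"tx": 0,"ty": 0,"tz": 0,"ax": 0,"ay": 0,"az": 0,"claw": 5},{"tx": 0,"ty": 0,"tz": 0,"ax": 0,"ay": 0,"az": 0,"claw": 5}])

```text
time_s: 14.9
tcp_pos: [0.53, -0.2748, 0.2982]
ee_rot: [[-0.063, -0.998, -0.008], [-0.998, 0.063, -0.001], [0.002, 0.008, -1.0]]
wrist_force: [0.2, -0.3, -1.5]
gripper_width: 0.638
gripper_force: 30.0
```

```bash
python3 - <<'E'
from h import *
from ring_fit import fit
s=sense(); print(s['tcp_pos'],np.round(s['ee_rot'],4),np.round(s['joints'],1),s['time_s'],s['wrist_force'])
o=np.array(s['tcp_pos'])
im=[]
for n in ('scene','top'):
    _,p,d=grab(n); C=cam(n); P=cloud(C,d); np.savez('c_'+n,p=p,d=d)
    u,v=proj(C,o).round().astype(int); print(n,u,v)
    k=p[max(v-60,0):v+60,u-60:u+60]; im.append(cv2.resize(k,(390,390),interpolation=cv2.INTER_CUBIC))
    hsv=cv2.cvtColor(p,cv2.COLOR_RGB2HSV)
    m=(np.linalg.norm(P[...,:2]-o[:2],axis=-1)<.04)&(P[...,2]>.255)&(P[...,2]<.36)&(hsv[...,1]<60)&(hsv[...,2]>120)&(d>0)
    x=P[m]; print(m.sum(), x.min(0).round(4),x.max(0).round(4))
s,p,d=grab('wrist')
save(np.hstack(im),'c1.png')
E
```

```text
[ 0.52996428 -0.27482982  0.29815428] [[-0.0632 -0.998  -0.0078]
 [-0.998   0.0632 -0.0011]
 [ 0.0016  0.0077 -1.    ]] [-11.8  17.1   4.    0.2 -77.2   8.1] 14.9 [ 0.18598157 -0.30502394 -1.49996627]
scene 338 101
398 [ 0.5031 -0.3036  0.2766] [ 0.5595 -0.2409  0.3474]
top 450 174
67 [ 0.5094 -0.2944  0.2733] [ 0.5536 -0.2432  0.3463]
```

View pics/c1.png

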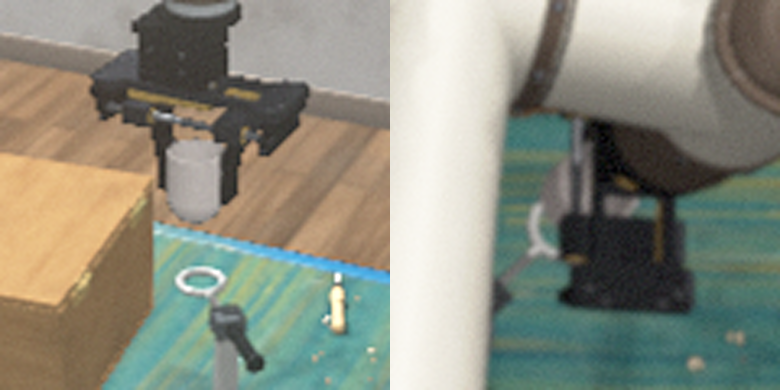

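The scene crop (left half) shows the cup upright in the fingers at (195,180), above and slightly beside the ring at (200,280). The top view is partly hidden by the arm. I'll fit both from the scene cloud.

```bash
cat > rel.py <<'E'
from h import *
from scipy.optimize import least_squares
def rel(z0,z1):
    s,p,d=grab('scene'); C=cam('scene'); P=cloud(C,d); o=np.array(s['tcp_pos']); cc=np.array([.5285,-.2861])
    hsv=cv2.cvtColor(p,cv2.COLOR_RGB2HSV); w=(hsv[...,1]<50)&(hsv[...,2]>110)&(d>0)
    m=w&(np.linalg.norm(P[...,:2]-o[:2],axis=-1)<.036)&(P[...,2]>z0)&(P[...,2]<z1)
    m=cv2.erode(m.astype(np.uint8),np.ones((3,3)))>0; x=P[m]
    f=lambda q:np.hypot(x[:,0]-q[0]-q[2]*(x[:,2]-.3),x[:,1]-q[1]-q[3]*(x[:,2]-.3))-.028
    q=least_squares(f,[*o[:2],0,0],loss='soft_l1',f_scale=.001).x
    print('cup axis',m.sum(),q[:2].round(4),'lean deg',np.degrees(q[2:]).round(2),'rms',np.sqrt(np.mean(f(q)**2)).round(5))
    m=w&(np.linalg.norm(P[...,:2]-cc,axis=-1)<.034)&(P[...,2]>.185)&(P[...,2]<.212)&((P[...,:2]-cc)@np.array([.666,-.746])>-.02)
    x=P[m]; g=lambda q:np.hypot(x[:,0]-q[0],x[:,1]-q[1])-.0215
    q=least_squares(g,cc,loss='soft_l1',f_scale=.002).x
    print('ring',m.sum(),q.round(4),np.median(x[:,2]).round(4))
    print('tcp',o.round(4),s['time_s'])
if __name__=='__main__':
    rel(.3,.345)
    plan(.5285,-.2861,.30,-3.5)
E
python3 rel.py
```

```text
cup axis 190 [ 0.533 -0.275] lean deg [1.   5.37] rms 0.00283
ring 62 [ 0.5291 -0.2837] 0.2017
tcp [ 0.5307 -0.2738  0.2998] 15.05
shift cm [1.24 0.16 0.02] rotvec [ 0.004  0.007 -3.141]
shift cm [1.24 0.16 0.02] rotvec [ 0.004 -0.003  0.001]
```

drive_tool(rows=[{"tx": 0.8,"ty": 0.1,"tz": 0,"ax": 0.004,"ay": -0.003,"az": 0,"claw": 5},{"tx": 0.5,"ty": 0.05,"tz": 0,"ax": 0,"ay": 0,"az": 0,"claw": 5},{"tx": 0,"ty": 0,"tz": 1,"ax": 0,"ay": 0,"az": 0,"claw": 5},{"tx": 0,"ty": 0,"tz": 1.5,"ax": 0,"ay": 0,"az": 0,"claw": 5},{"tx": 0,"ty": 0,"tz": 1.5,"ax": 0,"ay": 0,"az": 0,"claw": 5},{"tx": 0,"ty": 0,"tz": 1.2,"ax": 0,"ay": 0,"az": 0,"claw": 5},{"tx": 0,"ty": 0,"tz": 0.8,"ax": 0,"ay": 0,"az": 0,"claw": 5},{"tx": 0,"ty": 0,"tz": 0,"ax": 0,"ay": 0,"az": 0,"claw": 5},{"tx": 0,"ty": 0,"tz": 0,"ax": 0,"ay": 0,"az": 0,"claw": 5},{"tx": 0,"ty": 0,"tz": 0,"ax": 0,"ay": 0,"az": 0,"claw": 5}])

```text
time_s: 15.93
tcp_pos: [0.5292, -0.288, 0.241]
ee_rot: [[-0.062, -0.998, 0.001], [-0.998, 0.062, -0.001], [0.001, -0.001, -1.0]]
wrist_force: [0.9, -0.2, -1.7]
gripper_width: 0.635
gripper_force: 30.0
```

drive_tool(rows=[{"tx": 0,"ty": 0,"tz": 0,"ax": 0,"ay": 0,"az": 0,"claw": 5},{"tx": 0,"ty": 0,"tz": 0,"ax": 0,"ay": 0,"az": 0,"claw": 5},{"tx": 0,"ty": 0,"tz": 0,"ax": 0,"ay": 0,"az": 0,"claw": 5}])

```text
time_s: 16.18
tcp_pos: [0.5289, -0.2878, 0.2408]
ee_rot: [[-0.062, -0.998, 0.001], [-0.998, 0.062, -0.0], [0.0, -0.001, -1.0]]
wrist_force: [0.3, 0.2, -1.3]
gripper_width: 0.636
gripper_force: 30.0
```

```bash
python3 - <<'E'
from h import *
plan(.5285,-.2871,.221,-3.5)
s,p,d=grab('scene'); C=cam('scene'); u,v=proj(C,[.5285,-.2861,.22]).round().astype(int)
k=cv2.resize(p[v-40:v+40,u-50:u+50],None,fx=7,fy=7,interpolation=cv2.INTER_CUBIC); save(k,'c2.png'); print(u,v,sense()['wrist_force'],np.round(s['ee_rot'],3))
E
```

```text
shift cm [-0.07  0.05  1.98] rotvec [-0.000e+00  2.000e-03  3.141e+00]
shift cm [-0.07  0.05  1.98] rotvec [-0.001 -0.    -0.001]
340 122 [ 0.77494106 -0.19195404 -1.31545069] [[-0.062 -0.998  0.001]
 [-0.998  0.062 -0.   ]
 [ 0.    -0.001 -1.   ]]
```

View pics/c2.png

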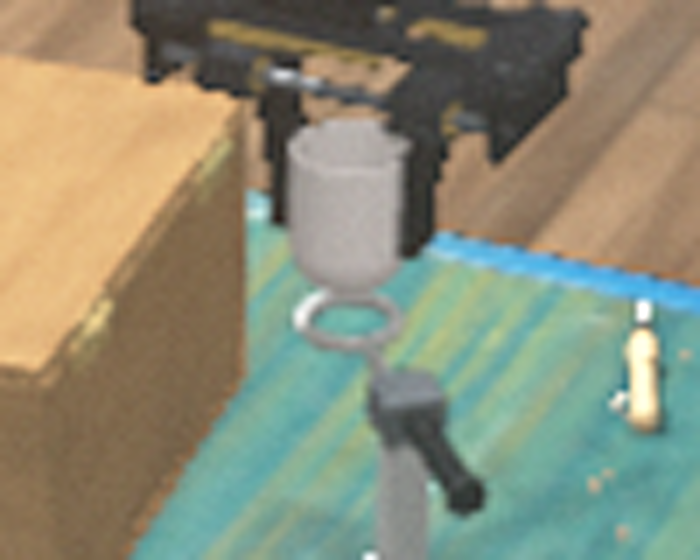

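The cup (centre column 348) hangs straight above the ring (column 350), level to the eye. Now I descend, watching the forces.

drive_tool(rows=[{"tx": -0.05,"ty": 0,"tz": 0.6,"ax": 0,"ay": 0,"az": 0,"claw": 5},{"tx": 0,"ty": 0,"tz": 0.6,"ax": 0,"ay": 0,"az": 0,"claw": 5},{"tx": 0,"ty": 0,"tz": 0.3,"ax": 0,"ay": 0,"az": 0,"claw": 5},{"tx": 0,"ty": 0,"tz": 0,"ax": 0,"ay": 0,"az": 0,"claw": 5},{"tx": 0,"ty": 0,"tz": 0,"ax": 0,"ay": 0,"az": 0,"claw": 5},{"tx": 0,"ty": 0,"tz": 0,"ax": 0,"ay": 0,"az": 0,"claw": 5}])

```text
time_s: 16.73
tcp_pos: [0.5288, -0.2873, 0.2252]
ee_rot: [[-0.062, -0.998, -0.0], [-0.998, 0.062, -0.0], [0.0, 0.0, -1.0]]
wrist_force: [0.6, -1.0, -1.1]
gripper_width: 0.639
gripper_force: 30.0
```

drive_tool(rows=[{"tx": 0,"ty": 0,"tz": 0.2,"ax": 0,"ay": 0,"az": 0,"claw": 5},{"tx": 0,"ty": 0,"tz": 0,"ax": 0,"ay": 0,"az": 0,"claw": 5},{"tx": 0,"ty": 0,"tz": 0,"ax": 0,"ay": 0,"az": 0,"claw": 5}])

```text
time_s: 16.98
tcp_pos: [0.5287, -0.2872, 0.2231]
ee_rot: [[-0.062, -0.998, -0.0], [-0.998, 0.062, 0.0], [-0.0, 0.0, -1.0]]
wrist_force: [0.1, -1.0, -1.2]
gripper_width: 0.638
gripper_force: 30.0
```

drive_tool(rows=[{"tx": 0,"ty": 0,"tz": 0.1,"ax": 0,"ay": 0,"az": 0,"claw": 5},{"tx": 0,"ty": 0,"tz": 0,"ax": 0,"ay": 0,"az": 0,"claw": 5},{"tx": 0,"ty": 0,"tz": 0,"ax": 0,"ay": 0,"az": 0,"claw": 5}])

```text
time_s: 17.23
tcp_pos: [0.5287, -0.2872, 0.2222]
ee_rot: [[-0.062, -0.998, 0.0], [-0.998, 0.062, -0.0], [0.0, -0.0, -1.0]]
wrist_force: [-0.4, 0.1, -0.7]
gripper_width: 0.638
gripper_force: 30.0
```

drive_tool(rows=[{"tx": 0,"ty": 0,"tz": 0.1,"ax": 0,"ay": 0,"az": 0,"claw": 5},{"tx": 0,"ty": 0,"tz": 0,"ax": 0,"ay": 0,"az": 0,"claw": 5},{"tx": 0,"ty": 0,"tz": 0,"ax": 0,"ay": 0,"az": 0,"claw": 5}])

```text
time_s: 17.48
tcp_pos: [0.5288, -0.2873, 0.2219]
ee_rot: [[-0.062, -0.998, 0.001], [-0.998, 0.062, -0.0], [0.0, -0.001, -1.0]]
wrist_force: [0.0, 0.5, 2.2]
gripper_width: 0.64
gripper_force: 30.0
```

drive_tool(rows=[{"tx": 0,"ty": 0,"tz": 0.05,"ax": 0,"ay": 0,"az": 0,"claw": 5},{"tx": 0,"ty": 0,"tz": 0,"ax": 0,"ay": 0,"az": 0,"claw": 5},{"tx": 0,"ty": 0,"tz": 0,"ax": 0,"ay": 0,"az": 0,"claw": 5}])

```text
time_s: 17.73
tcp_pos: [0.5288, -0.2873, 0.2217]
ee_rot: [[-0.062, -0.998, 0.001], [-0.998, 0.062, -0.001], [0.001, -0.001, -1.0]]
wrist_force: [-1.2, 2.0, 5.6]
gripper_width: 0.64
gripper_force: 30.0
```

Contact at the expected height, and the sideways force is small. A slight recentring, then I'll open.

drive_tool(rows=[{"tx": -0.04,"ty": 0.02,"tz": -0.02,"ax": 0,"ay": 0,"az": 0,"claw": 5},{"tx": 0,"ty": 0,"tz": 0,"ax": 0,"ay": 0,"az": 0,"claw": 5},{"tx": 0,"ty": 0,"tz": 0,"ax": 0,"ay": 0,"az": 0,"claw": 5}])

```text
time_s: 17.98
tcp_pos: [0.5288, -0.2872, 0.2217]
ee_rot: [[-0.062, -0.998, 0.001], [-0.998, 0.062, -0.001], [0.001, -0.001, -1.0]]
wrist_force: [-2.1, 0.7, 6.4]
gripper_width: 0.642
gripper_force: 30.0
```

drive_tool(rows=[{"tx": 0,"ty": 0.03,"tz": -0.03,"ax": 0,"ay": 0,"az": 0,"claw": 5},{"tx": 0,"ty": 0,"tz": 0,"ax": 0,"ay": 0,"az": 0,"claw": 5},{"tx": 0,"ty": 0,"tz": 0,"ax": 0,"ay": 0,"az": 0,"claw": 5}])

```text
time_s: 18.23
tcp_pos: [0.5287, -0.2872, 0.2217]
ee_rot: [[-0.062, -0.998, 0.001], [-0.998, 0.062, -0.001], [0.001, -0.002, -1.0]]
wrist_force: [-0.8, -0.5, 5.1]
gripper_width: 0.637
gripper_force: 30.0
```

drive_tool(rows=[{"tx": 0,"ty": 0,"tz": 0,"ax": 0,"ay": 0,"az": 0,"claw": 5.8},{"tx": 0,"ty": 0,"tz": 0,"ax": 0,"ay": 0,"az": 0,"claw": 6.2},{"tx": 0,"ty": 0,"tz": 0,"ax": 0,"ay": 0,"az": 0,"claw": 7},{"tx": 0,"ty": 0,"tz": 0,"ax": 0,"ay": 0,"az": 0,"claw": 8.7},{"tx": 0,"ty": 0,"tz": 0,"ax": 0,"ay": 0,"az": 0,"claw": 8.7},{"tx": 0,"ty": 0,"tz": 0,"ax": 0,"ay": 0,"az": 0,"claw": 8.7},{"tx": 0,"ty": 0,"tz": 0,"ax": 0,"ay": 0,"az": 0,"claw": 8.7},{"tx": 0,"ty": 0,"tz": 0,"ax": 0,"ay": 0,"az": 0,"claw": 8.7}])

```text
time_s: 18.9
tcp_pos: [0.5283, -0.2868, 0.2211]
ee_rot: [[-0.062, -0.998, -0.0], [-0.998, 0.062, 0.0], [-0.0, 0.0, -1.0]]
wrist_force: [-0.4, 0.3, 0.6]
gripper_width: 0.987
gripper_force: 0.0
```

drive_tool(rows=[{"tx": 0,"ty": 0,"tz": -1,"ax": 0,"ay": 0,"az": 0,"claw": 8.7},{"tx": 0,"ty": 0,"tz": -2,"ax": 0,"ay": 0,"az": 0,"claw": 8.7},{"tx": 0,"ty": 0,"tz": -3,"ax": 0,"ay": 0,"az": 0,"claw": 8.7},{"tx": 0,"ty": 0,"tz": -3,"ax": 0,"ay": 0,"az": 0,"claw": 8.7},{"tx": 0,"ty": 0,"tz": -3,"ax": 0,"ay": 0,"az": 0,"claw": 8.7},{"tx": -2,"ty": 0,"tz": -2,"ax": 0,"ay": 0,"az": 0,"claw": 8.7},{"tx": -3,"ty": 0,"tz": 0,"ax": 0,"ay": 0,"az": 0,"claw": 8.7},{"tx": -3,"ty": 0,"tz": 0,"ax": 0,"ay": 0,"az": 0,"claw": 8.7},{"tx": -2,"ty": 0,"tz": 0,"ax": 0,"ay": 0,"az": 0,"claw": 8.7},{"tx": 0,"ty": 0,"tz": 0,"ax": 0,"ay": 0,"az": 0,"claw": 8.7}])

```text
time_s: 19.73
tcp_pos: [0.5346, -0.1842, 0.3627]
ee_rot: [[-0.058, -0.998, 0.002], [-0.998, 0.058, 0.0], [-0.001, -0.002, -1.0]]
wrist_force: [-0.7, -0.7, 1.4]
gripper_width: 0.998
gripper_force: 0.0
```

```bash
python3 - <<'E'
from h import *
from ring_fit import fit
from scipy.optimize import least_squares
for n in ('wrist','scene'):
    s,p,d=grab(n); C=cam(n,s); P=cloud(C,d); c=np.array([.5285,-.2861])
    r=np.linalg.norm(P[...,:2]-c,axis=-1)
    m=(r<.04)&(P[...,2]>.259)&(P[...,2]<.275)&(d>0); x=P[m]
    if len(x)>10:
        A=np.c_[x[:,:2]-c,np.ones(len(x))]; k=x[:,2]>np.percentile(x[:,2],30)
        pl=np.linalg.lstsq(A[k],x[k,2],rcond=None)[0]
        print(n,len(x),'rim',fit(x).round(4),'rim plane tilt deg',np.degrees(pl[:2]).round(2),'z',pl[2].round(4))
    if n=='scene':
        m=(r<.04)&(P[...,2]>.225)&(P[...,2]<.262)&(d>0); m=cv2.erode(m.astype(np.uint8),np.ones((3,3)))>0; x=P[m]
        f=lambda q:np.hypot(x[:,0]-q[0]-q[2]*(x[:,2]-.24),x[:,1]-q[1]-q[3]*(x[:,2]-.24))-.028
        q=least_squares(f,[*c,0,0],loss='soft_l1',f_scale=.001).x; print('axis',q[:2].round(4),np.degrees(q[2:]).round(2))
        u,v=proj(C,[*c,.22]).round().astype(int)
        b=cv2.resize(p[v-40:v+40,u-45:u+45],(450,400),interpolation=cv2.INTER_CUBIC)
    else: a=p
save(np.hstack([cv2.resize(a[:250,150:500],(350,250)),cv2.resize(b,(281,250))]),'end.png'); print(s['tcp_pos'],s['time_s'],s['wrist_force'])
E
```

```text
wrist 1174 rim [ 0.5267 -0.2874  0.026 ] rim plane tilt deg [1.85 1.9 ] z 0.2655
scene 92 rim [ 0.5281 -0.2857  0.0259] rim plane tilt deg [1.01 0.39] z 0.2655
axis [ 0.5299 -0.2875] [-11.99   5.07]
[ 0.53457964 -0.18561482  0.36252045] 19.7833 [-0.58532386 -0.52960212 -0.72444257]
```

View pics/end.png

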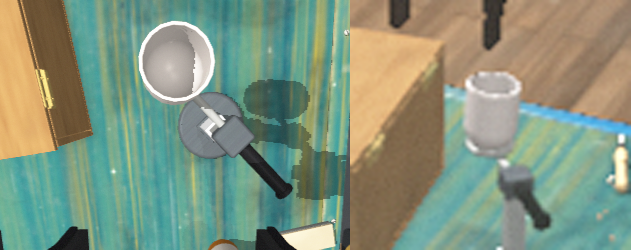

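The cup sits in the ring at (177,62) and the mast is still up. The rim fit hints at a lean of 1–3°, so I'll check it against the table plane and jar-like references for camera bias.

```bash
cat > lean.py <<'E'
from h import *
from ring_fit import fit
s,p,d=grab('wrist'); C=cam('wrist',s); P=cloud(C,d); c=np.array([.5275,-.2866])
r=np.linalg.norm(P[...,:2]-c,axis=-1)
t=P[(abs(P[...,2])<.012)&(d>0)&(r<.2)&(P[...,0]>.4)]
pl=np.linalg.lstsq(np.c_[t[:,:2]-c,np.ones(len(t))],t[:,2],rcond=None)[0]; print('table tilt',np.degrees(pl[:2]).round(2),pl[2].round(4))
K,R,o=C
m=(r<.034)&(P[...,2]>.255)&(d>0)
# rim: highest point per 10deg sector in ring 23..31mm
x=P[m]; a=np.degrees(np.arctan2(x[:,1]-c[1],x[:,0]-c[0])); rr=np.linalg.norm(x[:,:2]-c,axis=1)
S=[]
for k in range(-180,180,15):
    q=(a>=k)&(a<k+15)&(rr>.021)
    if q.sum()>8:
        y=x[q]; top=np.percentile(y[:,2],75); S.append([k,top,q.sum()])
S=np.array(S); th=np.radians(S[:,0]+7.5)
f=np.linalg.lstsq(np.c_[np.cos(th)*.026,np.sin(th)*.026,np.ones(len(th))],S[:,1],rcond=None)[0]
print('rim tilt',np.degrees(f[:2]).round(2),f[2].round(4)); print((S[:,1]*1e4).round().astype(int).tolist())
k=x[:,2]>.2625; print('rim centre',fit(x[k]).round(4))
# outer silhouette of the white rim blob
hsv=cv2.cvtColor(p,cv2.COLOR_RGB2HSV)
cn,_=cv2.findContours(m.astype(np.uint8),cv2.RETR_EXTERNAL,cv2.CHAIN_APPROX_NONE); cn=max(cn,key=cv2.contourArea)
e=cv2.fitEllipse(cn); y=np.array([plane(C,t[0],.266) for t in cn]); print('contour circle',fit(y).round(4), s['tcp_pos'],s['time_s'])
# ring wire visible
q=P[(r<.036)&(P[...,2]>.185)&(P[...,2]<.206)&(d>0)]; print('ring pts',len(q))
E
python3 lean.py
```

```text
table tilt [-0.12  0.07] 0.0007
rim tilt [2.27 2.8 ] 0.2656
[2644, 2641, 2639, 2638, 2640, 2642, 2643, 2647, 2652, 2658, 2663, 2665, 2670, 2672, 2670, 2668, 2668, 2668, 2668, 2665, 2661, 2656, 2653, 2647]
rim centre [ 0.5266 -0.2876  0.0261]
contour circle [ 0.5268 -0.2873  0.0273] [ 0.53454047 -0.18655953  0.36219183] 19.8333
ring pts 1611
```

The lean is real, about 3.5° toward (-x,-y). The arm was strained when I released the cup. I'll regrip with the fingers closing along the lean direction (yaw ~50°), which squares it to the pads, and then release without preload.

```bash
python3 - <<'E'
from h import *
z=np.load('top.npz'); P=cloud(cam('top'),z['d'])
m=(P[...,0]>.55)&(P[...,1]<-.1)&(P[...,1]>-.5)&(P[...,2]>.05)&(P[...,0]<.9)&(np.hypot(P[...,0]-.53,P[...,1]+.286)>.05)
x=P[m]; print(x.min(0),x.max(0),np.percentile(x[:,2],90))
plan(.5285,-.2861,.36,50.5)
E
```

```text
[ 0.65276899 -0.49996902  0.05002546] [ 0.89398987 -0.19787804  0.18456615] 0.17826080888946785
shift cm [ 9.91 -0.01  0.19] rotvec [-1.000e-03  1.000e-03  2.199e+00]
shift cm [ 9.91 -0.01  0.19] rotvec [-0.001 -0.001 -0.943]
```

drive_tool(rows=[{"tx": 3,"ty": 0,"tz": 0,"ax": 0,"ay": 0,"az": 0,"claw": 8.7},{"tx": 4,"ty": 0,"tz": 0,"ax": 0,"ay": 0,"az": 0,"claw": 8.7},{"tx": 2.9,"ty": 0,"tz": 0,"ax": 0,"ay": 0,"az": -0.118,"claw": 8.7},{"tx": 0,"ty": 0,"tz": 0,"ax": 0,"ay": 0,"az": -0.118,"claw": 8.7},{"tx": 0,"ty": 0,"tz": 0,"ax": 0,"ay": 0,"az": -0.118,"claw": 8.7},{"tx": 0,"ty": 0,"tz": 0,"ax": 0,"ay": 0,"az": -0.118,"claw": 8.7},{"tx": 0,"ty": 0,"tz": 0,"ax": 0,"ay": 0,"az": -0.118,"claw": 8.7},{"tx": 0,"ty": 0,"tz": 0,"ax": 0,"ay": 0,"az": -0.118,"claw": 8.7},{"tx": 0,"ty": 0,"tz": 0,"ax": 0,"ay": 0,"az": -0.118,"claw": 8.7},{"tx": 0,"ty": 0,"tz": 0,"ax": 0,"ay": 0,"az": -0.118,"claw": 8.7}])

```text
time_s: 20.72
tcp_pos: [0.5279, -0.2872, 0.3611]
ee_rot: [[0.774, -0.633, -0.0], [-0.633, -0.774, -0.0], [-0.0, 0.0, -1.0]]
wrist_force: [0.1, -0.2, 0.5]
gripper_width: 1.0
gripper_force: 0.0
```

drive_tool(rows=[{"tx": 0,"ty": 0,"tz": 2,"ax": 0,"ay": 0,"az": 0,"claw": 8.7},{"tx": 0,"ty": 0,"tz": 3,"ax": 0,"ay": 0,"az": 0,"claw": 8.7},{"tx": 0,"ty": 0,"tz": 2.5,"ax": 0,"ay": 0,"az": 0,"claw": 8.7},{"tx": 0,"ty": 0,"tz": 0,"ax": 0,"ay": 0,"az": 0,"claw": 8.7},{"tx": 0,"ty": 0,"tz": 0,"ax": 0,"ay": 0,"az": 0,"claw": 8.7},{"tx": 0,"ty": 0,"tz": 0,"ax": 0,"ay": 0,"az": 0,"claw": 8.7},{"tx": 0,"ty": 0,"tz": 0,"ax": 0,"ay": 0,"az": 0,"claw": 8.7}])

```text
time_s: 21.3
tcp_pos: [0.5292, -0.2867, 0.2885]
ee_rot: [[0.772, -0.636, 0.004], [-0.636, -0.772, -0.002], [0.004, -0.001, -1.0]]
wrist_force: [-0.7, -0.3, -0.2]
gripper_width: 1.0
gripper_force: 0.0
```

```bash
python3 -c "
from h import *
plan(.5285,-.2861,.222,50.5); print(sense()['tcp_pos'],sense()['wrist_force'])"
```

```text
shift cm [-0.12  0.01  6.65] rotvec [ 6.000e-03 -2.000e-03 -3.141e+00]
shift cm [-0.12  0.01  6.65] rotvec [-0.001 -0.004  0.   ]
[ 0.52923384 -0.28672604  0.28853433] [-0.70665709 -0.2569173  -0.23913211]
```

drive_tool(rows=[{"tx": -0.05,"ty": 0,"tz": 2,"ax": 0,"ay": 0,"az": 0,"claw": 8.7},{"tx": 0,"ty": 0,"tz": 2,"ax": 0,"ay": 0,"az": 0,"claw": 8.7},{"tx": 0,"ty": 0,"tz": 1.5,"ax": 0,"ay": 0,"az": 0,"claw": 8.7},{"tx": 0,"ty": 0,"tz": 1,"ax": 0,"ay": 0,"az": 0,"claw": 8.7},{"tx": 0,"ty": 0,"tz": 0,"ax": 0,"ay": 0,"az": 0,"claw": 8.7},{"tx": 0,"ty": 0,"tz": 0,"ax": 0,"ay": 0,"az": 0,"claw": 8.7},{"tx": 0,"ty": 0,"tz": 0,"ax": 0,"ay": 0,"az": 0,"claw": 8.7},{"tx": 0,"ty": 0,"tz": 0,"ax": 0,"ay": 0,"az": 0,"claw": 8.7},{"tx": 0,"ty": 0,"tz": 0,"ax": 0,"ay": 0,"az": 0,"claw": 8.7},{"tx": 0,"ty": 0,"tz": 0,"ax": 0,"ay": 0,"az": 0,"claw": 8.7}])

```text
time_s: 22.13
tcp_pos: [0.5282, -0.2855, 0.222]
ee_rot: [[0.772, -0.636, 0.001], [-0.636, -0.772, -0.0], [0.001, -0.001, -1.0]]
wrist_force: [-0.7, 0.1, 0.3]
gripper_width: 1.002
gripper_force: 0.0
```

```bash
python3 -c "
from h import *
plan(.5285,-.2861,.222,50.5); print(sense()['tcp_pos'],sense()['wrist_force'])"
```

```text
shift cm [ 0.05  0.03 -0.  ] rotvec [ 2.000e-03 -1.000e-03 -3.141e+00]
shift cm [ 0.05  0.03 -0.  ] rotvec [-0.001 -0.001  0.001]
[ 0.52824315 -0.28554872  0.22196525] [-0.69499896  0.07965299  0.30564477]
```

drive_tool(rows=[{"tx": 0.05,"ty": 0.03,"tz": 0,"ax": 0,"ay": 0,"az": 0,"claw": 8.7},{"tx": 0,"ty": 0,"tz": 0,"ax": 0,"ay": 0,"az": 0,"claw": 5},{"tx": 0,"ty": 0,"tz": 0,"ax": 0,"ay": 0,"az": 0,"claw": 5},{"tx": 0,"ty": 0,"tz": 0,"ax": 0,"ay": 0,"az": 0,"claw": 5},{"tx": 0,"ty": 0,"tz": 0,"ax": 0,"ay": 0,"az": 0,"claw": 5},{"tx": 0,"ty": 0,"tz": 0,"ax": 0,"ay": 0,"az": 0,"claw": 5},{"tx": 0,"ty": 0,"tz": 0,"ax": 0,"ay": 0,"az": 0,"claw": 5},{"tx": 0,"ty": 0,"tz": 0,"ax": 0,"ay": 0,"az": 0,"claw": 5},{"tx": 0,"ty": 0,"tz": 0,"ax": 0,"ay": 0,"az": 0,"claw": 5}])

```text
time_s: 22.88
tcp_pos: [0.5281, -0.286, 0.2211]
ee_rot: [[0.772, -0.636, -0.0], [-0.636, -0.772, 0.0], [-0.0, 0.0, -1.0]]
wrist_force: [0.6, -0.0, -1.0]
gripper_width: 0.648
gripper_force: 29.9
```

drive_tool(rows=[{"tx": 0,"ty": 0,"tz": 0,"ax": 0,"ay": 0,"az": 0,"claw": 5},{"tx": 0,"ty": 0,"tz": 0,"ax": 0,"ay": 0,"az": 0,"claw": 5},{"tx": 0,"ty": 0,"tz": 0,"ax": 0,"ay": 0,"az": 0,"claw": 5},{"tx": 0,"ty": 0,"tz": 0,"ax": 0,"ay": 0,"az": 0,"claw": 5}])

```text
time_s: 23.22
tcp_pos: [0.5281, -0.286, 0.2211]
ee_rot: [[0.772, -0.636, -0.0], [-0.636, -0.772, 0.0], [-0.0, 0.0, -1.0]]
wrist_force: [-0.4, -0.1, -0.7]
gripper_width: 0.648
gripper_force: 29.9
```

drive_tool(rows=[{"tx": 0,"ty": 0,"tz": 0,"ax": 0,"ay": 0,"az": 0,"claw": 5.7},{"tx": 0,"ty": 0,"tz": 0,"ax": 0,"ay": 0,"az": 0,"claw": 5.9},{"tx": 0,"ty": 0,"tz": 0,"ax": 0,"ay": 0,"az": 0,"claw": 6.2},{"tx": 0,"ty": 0,"tz": 0,"ax": 0,"ay": 0,"az": 0,"claw": 7},{"tx": 0,"ty": 0,"tz": 0,"ax": 0,"ay": 0,"az": 0,"claw": 8.7},{"tx": 0,"ty": 0,"tz": 0,"ax": 0,"ay": 0,"az": 0,"claw": 8.7},{"tx": 0,"ty": 0,"tz": 0,"ax": 0,"ay": 0,"az": 0,"claw": 8.7},{"tx": 0,"ty": 0,"tz": 0,"ax": 0,"ay": 0,"az": 0,"claw": 8.7},{"tx": 0,"ty": 0,"tz": 0,"ax": 0,"ay": 0,"az": 0,"claw": 8.7},{"tx": 0,"ty": 0,"tz": 0,"ax": 0,"ay": 0,"az": 0,"claw": 8.7}])

```text
time_s: 24.05
tcp_pos: [0.5281, -0.286, 0.2212]
ee_rot: [[0.772, -0.636, -0.0], [-0.636, -0.772, 0.0], [-0.0, 0.0, -1.0]]
wrist_force: [-0.2, -0.1, 0.7]
gripper_width: 0.994
gripper_force: 0.0
```

drive_tool(rows=[{"tx": 0,"ty": 0,"tz": -1,"ax": 0,"ay": 0,"az": 0,"claw": 8.7},{"tx": 0,"ty": 0,"tz": -2,"ax": 0,"ay": 0,"az": 0,"claw": 8.7},{"tx": 0,"ty": 0,"tz": -3,"ax": 0,"ay": 0,"az": 0,"claw": 8.7},{"tx": 0,"ty": 0,"tz": -3,"ax": 0,"ay": 0,"az": 0,"claw": 8.7},{"tx": 0,"ty": 0,"tz": -4,"ax": 0,"ay": 0,"az": 0,"claw": 8.7},{"tx": -2,"ty": 0,"tz": -1,"ax": 0,"ay": 0,"az": 0,"claw": 8.7},{"tx": -3,"ty": 0,"tz": 0,"ax": 0,"ay": 0,"az": 0,"claw": 8.7},{"tx": -3,"ty": 0,"tz": 0,"ax": 0,"ay": 0,"az": 0,"claw": 8.7},{"tx": -2,"ty": 0,"tz": 0,"ax": 0,"ay": 0,"az": 0,"claw": 8.7},{"tx": 0,"ty": 0,"tz": 0,"ax": 0,"ay": 0,"az": 0,"claw": 8.7}])

```text
time_s: 24.88
tcp_pos: [0.4484, -0.2211, 0.3637]
ee_rot: [[0.773, -0.634, 0.003], [-0.634, -0.773, -0.0], [0.003, -0.002, -1.0]]
wrist_force: [-0.4, 0.6, -0.6]
gripper_width: 1.004
gripper_force: 0.0
```

drive_tool(rows=[{"tx": 0,"ty": 0,"tz": 0,"ax": 0,"ay": 0,"az": 0,"claw": 8.7},{"tx": 0,"ty": 0,"tz": 0,"ax": 0,"ay": 0,"az": 0,"claw": 8.7},{"tx": 0,"ty": 0,"tz": 0,"ax": 0,"ay": 0,"az": 0,"claw": 8.7}])

```text
time_s: 25.13
tcp_pos: [0.4515, -0.2228, 0.3611]
ee_rot: [[0.772, -0.636, -0.0], [-0.636, -0.772, -0.0], [-0.0, 0.0, -1.0]]
wrist_force: [0.1, -0.6, 0.6]
gripper_width: 1.002
gripper_force: 0.0
```

```bash
python3 lean.py
```

```text
table tilt [-0.15  0.12] 0.0006
rim tilt [1.57 2.17] 0.2657
[2648, 2646, 2644, 2644, 2647, 2646, 2648, 2651, 2655, 2657, 2661, 2661, 2666, 2667, 2668, 2671, 2668, 2669, 2667, 2663, 2659, 2658, 2657, 2651]
rim centre [ 0.5267 -0.287   0.0261]
contour circle [ 0.5268 -0.2869  0.0272] [ 0.45153953 -0.22284015  0.36110772] 25.1333
ring pts 1621
```

Lean is now 2.7° in the same direction, which matches the 2 mm rim offset. I'll grip with the tool tilted to match it (flush pads) and rotate the cup upright about the TCP, which coincides with the bottom sphere's centre.

drive_tool(rows=[{"tx": 2,"ty": 0,"tz": 0,"ax": 0,"ay": 0,"az": 0,"claw": 8.7},{"tx": 3,"ty": 0,"tz": 0,"ax": 0,"ay": 0,"az": 0,"claw": 8.7},{"tx": 3,"ty": 0,"tz": 0,"ax": 0,"ay": 0,"az": 0,"claw": 8.7},{"tx": 2,"ty": 0,"tz": 0,"ax": 0,"ay": 0,"az": 0,"claw": 8.7},{"tx": 0,"ty": 0,"tz": 2,"ax": 0,"ay": 0,"az": 0,"claw": 8.7},{"tx": 0,"ty": 0,"tz": 3,"ax": 0,"ay": 0,"az": 0,"claw": 8.7},{"tx": 0,"ty": 0,"tz": 2,"ax": 0,"ay": 0,"az": 0,"claw": 8.7},{"tx": 0,"ty": 0,"tz": 0,"ax": 0,"ay": 0,"az": 0,"claw": 8.7},{"tx": 0,"ty": 0,"tz": 0,"ax": 0,"ay": 0,"az": 0,"claw": 8.7},{"tx": 0,"ty": 0,"tz": 0,"ax": 0,"ay": 0,"az": 0,"claw": 8.7}])

```text
time_s: 26.02
tcp_pos: [0.5291, -0.2868, 0.2925]
ee_rot: [[0.772, -0.636, 0.002], [-0.636, -0.772, -0.002], [0.002, 0.0, -1.0]]
wrist_force: [1.2, 0.1, 0.9]
gripper_width: 1.0
gripper_force: 0.0
```

```bash
python3 -c "
from h import *
plan(.5285,-.2861,.2215,50.5)"
```

```text
shift cm [-0.11 -0.02  7.1 ] rotvec [ 0.004  0.    -3.141]
shift cm [-0.11 -0.02  7.1 ] rotvec [ 0.    -0.002  0.001]
```

drive_tool(rows=[{"tx": -0.05,"ty": 0,"tz": 2,"ax": 0,"ay": 0,"az": 0,"claw": 8.7},{"tx": 0,"ty": 0,"tz": 2,"ax": 0,"ay": 0,"az": 0,"claw": 8.7},{"tx": 0,"ty": 0,"tz": 2,"ax": 0,"ay": 0,"az": 0,"claw": 8.7},{"tx": 0,"ty": 0,"tz": 1,"ax": 0,"ay": 0,"az": 0,"claw": 8.7},{"tx": 0,"ty": 0,"tz": 0,"ax": 0.045,"ay": 0,"az": 0,"claw": 8.7},{"tx": 0,"ty": 0,"tz": 0,"ax": 0,"ay": 0,"az": 0,"claw": 8.7},{"tx": 0,"ty": 0,"tz": 0,"ax": 0,"ay": 0,"az": 0,"claw": 8.7},{"tx": 0,"ty": 0,"tz": 0,"ax": 0,"ay": 0,"az": 0,"claw": 8.7},{"tx": 0,"ty": 0,"tz": 0,"ax": 0,"ay": 0,"az": 0,"claw": 8.7},{"tx": 0,"ty": 0,"tz": 0,"ax": 0,"ay": 0,"az": 0,"claw": 8.7}])

```text
time_s: 26.85
tcp_pos: [0.5281, -0.2857, 0.2218]
ee_rot: [[0.772, -0.635, 0.029], [-0.635, -0.771, 0.034], [0.001, -0.045, -0.999]]
wrist_force: [0.3, 0.4, 1.1]
gripper_width: 1.005
gripper_force: 0.0
```

```bash
python3 -c "
from h import *
plan(.5285,-.2861,.2215,50.5); print(sense()['tcp_pos'])"
```

```text
shift cm [0.06 0.01 0.03] rotvec [ 2.00e-03 -7.10e-02 -3.14e+00]
shift cm [0.06 0.01 0.03] rotvec [-0.045 -0.001  0.001]
[ 0.52810063 -0.28566823  0.22182852]
```

drive_tool(rows=[{"tx": 0.05,"ty": 0,"tz": 0.03,"ax": 0,"ay": 0,"az": 0,"claw": 5},{"tx": 0,"ty": 0,"tz": 0,"ax": 0,"ay": 0,"az": 0,"claw": 5},{"tx": 0,"ty": 0,"tz": 0,"ax": 0,"ay": 0,"az": 0,"claw": 5},{"tx": 0,"ty": 0,"tz": 0,"ax": 0,"ay": 0,"az": 0,"claw": 5},{"tx": 0,"ty": 0,"tz": 0,"ax": 0,"ay": 0,"az": 0,"claw": 5},{"tx": 0,"ty": 0,"tz": 0,"ax": 0,"ay": 0,"az": 0,"claw": 5},{"tx": 0,"ty": 0,"tz": 0,"ax": 0,"ay": 0,"az": 0,"claw": 5},{"tx": 0,"ty": 0,"tz": 0,"ax": 0,"ay": 0,"az": 0,"claw": 5}])

```text
time_s: 27.52
tcp_pos: [0.5286, -0.2857, 0.221]
ee_rot: [[0.772, -0.635, 0.03], [-0.635, -0.771, 0.035], [0.001, -0.046, -0.999]]
wrist_force: [0.9, 1.4, 1.0]
gripper_width: 0.636
gripper_force: 30.0
```

drive_tool(rows=[{"tx": 0,"ty": 0,"tz": 0,"ax": -0.015,"ay": 0,"az": 0,"claw": 5},{"tx": 0,"ty": 0,"tz": 0,"ax": -0.015,"ay": 0,"az": 0,"claw": 5},{"tx": 0,"ty": 0,"tz": 0,"ax": -0.015,"ay": 0,"az": 0,"claw": 5},{"tx": 0,"ty": 0,"tz": 0,"ax": 0,"ay": 0,"az": 0,"claw": 5},{"tx": 0,"ty": 0,"tz": 0,"ax": 0,"ay": 0,"az": 0,"claw": 5},{"tx": 0,"ty": 0,"tz": 0,"ax": 0,"ay": 0,"az": 0,"claw": 5},{"tx": 0,"ty": 0,"tz": 0,"ax": 0,"ay": 0,"az": 0,"claw": 5}])

```text
time_s: 28.1
tcp_pos: [0.5285, -0.2857, 0.221]
ee_rot: [[0.772, -0.636, 0.001], [-0.636, -0.772, 0.0], [0.001, -0.001, -1.0]]
wrist_force: [2.3, 4.5, 0.5]
gripper_width: 0.637
gripper_force: 30.0
```

drive_tool(rows=[{"tx": 0,"ty": -0.04,"tz": 0,"ax": 0,"ay": 0,"az": 0,"claw": 5},{"tx": 0,"ty": 0,"tz": 0,"ax": 0,"ay": 0,"az": 0,"claw": 5},{"tx": 0,"ty": 0,"tz": 0,"ax": 0,"ay": 0,"az": 0,"claw": 5},{"tx": 0,"ty": 0,"tz": 0,"ax": 0,"ay": 0,"az": 0,"claw": 5}])

```text
time_s: 28.43
tcp_pos: [0.5286, -0.2857, 0.221]
ee_rot: [[0.772, -0.636, 0.001], [-0.636, -0.772, 0.0], [0.0, -0.0, -1.0]]
wrist_force: [2.4, 3.6, 1.4]
gripper_width: 0.643
gripper_force: 30.0
```

drive_tool(rows=[{"tx": 0,"ty": -0.08,"tz": 0,"ax": 0,"ay": 0,"az": 0,"claw": 5},{"tx": 0,"ty": 0,"tz": 0,"ax": 0,"ay": 0,"az": 0,"claw": 5},{"tx": 0,"ty": 0,"tz": 0,"ax": 0,"ay": 0,"az": 0,"claw": 5},{"tx": 0,"ty": 0,"tz": 0,"ax": 0,"ay": 0,"az": 0,"claw": 5}])

```text
time_s: 28.77
tcp_pos: [0.5286, -0.2856, 0.221]
ee_rot: [[0.772, -0.636, -0.001], [-0.636, -0.772, -0.001], [0.0, 0.001, -1.0]]
wrist_force: [1.1, 1.4, 1.1]
gripper_width: 0.642
gripper_force: 30.0
```

drive_tool(rows=[{"tx": 0,"ty": -0.05,"tz": 0,"ax": 0,"ay": 0,"az": 0,"claw": 5},{"tx": 0,"ty": 0,"tz": 0,"ax": 0,"ay": 0,"az": 0,"claw": 5},{"tx": 0,"ty": 0,"tz": 0,"ax": 0,"ay": 0,"az": 0,"claw": 5}])

```text
time_s: 29.02
tcp_pos: [0.5287, -0.2855, 0.2209]
ee_rot: [[0.772, -0.636, -0.001], [-0.636, -0.772, -0.001], [-0.0, 0.002, -1.0]]
wrist_force: [-0.2, -1.9, 1.1]
gripper_width: 0.635
gripper_force: 30.0
```

drive_tool(rows=[{"tx": 0,"ty": 0,"tz": 0,"ax": 0,"ay": 0,"az": 0,"claw": 5.7},{"tx": 0,"ty": 0,"tz": 0,"ax": 0,"ay": 0,"az": 0,"claw": 5.9},{"tx": 0,"ty": 0,"tz": 0,"ax": 0,"ay": 0,"az": 0,"claw": 6.2},{"tx": 0,"ty": 0,"tz": 0,"ax": 0,"ay": 0,"az": 0,"claw": 7},{"tx": 0,"ty": 0,"tz": 0,"ax": 0,"ay": 0,"az": 0,"claw": 8.7},{"tx": 0,"ty": 0,"tz": 0,"ax": 0,"ay": 0,"az": 0,"claw": 8.7},{"tx": 0,"ty": 0,"tz": 0,"ax": 0,"ay": 0,"az": 0,"claw": 8.7},{"tx": 0,"ty": 0,"tz": 0,"ax": 0,"ay": 0,"az": 0,"claw": 8.7},{"tx": 0,"ty": 0,"tz": 0,"ax": 0,"ay": 0,"az": 0,"claw": 8.7},{"tx": 0,"ty": 0,"tz": 0,"ax": 0,"ay": 0,"az": 0,"claw": 8.7}])

```text
time_s: 29.85
tcp_pos: [0.5292, -0.2847, 0.2209]
ee_rot: [[0.772, -0.636, 0.0], [-0.636, -0.772, 0.0], [-0.0, -0.0, -1.0]]
wrist_force: [-0.2, -0.5, 1.1]
gripper_width: 0.991
gripper_force: 0.0
```

drive_tool(rows=[{"tx": 0,"ty": 0,"tz": -1,"ax": 0,"ay": 0,"az": 0,"claw": 8.7},{"tx": 0,"ty": 0,"tz": -2,"ax": 0,"ay": 0,"az": 0,"claw": 8.7},{"tx": 0,"ty": 0,"tz": -3,"ax": 0,"ay": 0,"az": 0,"claw": 8.7},{"tx": 0,"ty": 0,"tz": -3,"ax": 0,"ay": 0,"az": 0,"claw": 8.7},{"tx": 0,"ty": 0,"tz": -4,"ax": 0,"ay": 0,"az": 0,"claw": 8.7},{"tx": -2,"ty": 0,"tz": -1,"ax": 0,"ay": 0,"az": 0,"claw": 8.7},{"tx": -3,"ty": 0,"tz": 0,"ax": 0,"ay": 0,"az": 0,"claw": 8.7},{"tx": -3,"ty": 0,"tz": 0,"ax": 0,"ay": 0,"az": 0,"claw": 8.7},{"tx": -2,"ty": 0,"tz": 0,"ax": 0,"ay": 0,"az": 0,"claw": 8.7},{"tx": 0,"ty": 0,"tz": 0,"ax": 0,"ay": 0,"az": 0,"claw": 8.7}])

```text
time_s: 30.68
tcp_pos: [0.4494, -0.2198, 0.3634]
ee_rot: [[0.773, -0.634, 0.003], [-0.634, -0.773, -0.0], [0.003, -0.002, -1.0]]
wrist_force: [0.1, -0.3, -0.5]
gripper_width: 0.999
gripper_force: 0.0
```

drive_tool(rows=[{"tx": 0,"ty": 0,"tz": 0,"ax": 0,"ay": 0,"az": 0,"claw": 8.7},{"tx": 0,"ty": 0,"tz": 0,"ax": 0,"ay": 0,"az": 0,"claw": 8.7},{"tx": 0,"ty": 0,"tz": 0,"ax": 0,"ay": 0,"az": 0,"claw": 8.7}])

```text
time_s: 30.93
tcp_pos: [0.4526, -0.2215, 0.3608]
ee_rot: [[0.772, -0.636, -0.0], [-0.636, -0.772, -0.0], [-0.0, 0.0, -1.0]]
wrist_force: [0.8, -0.9, -0.2]
gripper_width: 0.997
gripper_force: 0.0
```

```bash
python3 lean.py; python3 - <<'E'
from h import *
s,p,d=grab('top'); P=cloud(cam('top'),d)
for n,c,zl in (('jarA',(.478,.288),.08),('jarB',(.469,.132),.08),('roll',(.474,.2105),.015),('bottle',(.457,-.01),.1)):
    m=(np.hypot(P[...,0]-c[0],P[...,1]-c[1])<.035+.02*(n=='roll'))&(P[...,2]>zl)&(P[...,2]<zl+(.015 if n=='roll' else .1)); x=P[m]; print(n,len(x),((x.min(0)+x.max(0))/2).round(3),x[:,2].max().round(3))
E
```

```text
table tilt [-0.15  0.12] 0.0006
rim tilt [-0.1   0.08] 0.2657
[2657, 2658, 2659, 2656, 2655, 2656, 2658, 2655, 2656, 2657, 2658, 2656, 2656, 2655, 2658, 2657, 2657, 2657, 2656, 2656, 2659, 2657, 2656, 2659]
rim centre [ 0.5279 -0.2855  0.0261]
contour circle [ 0.5279 -0.2856  0.0272] [ 0.45261616 -0.2214865   0.36082202] 30.9333
ring pts 1608
jarA 253 [0.478 0.291 0.089] 0.098
jarB 249 [0.468 0.134 0.091] 0.1
roll 640 [0.473 0.212 0.022] 0.03
bottle 323 [ 0.46  -0.01   0.138] 0.176
```

The cup is level (0.1°), centred and seated, and the other objects haven't moved.

```bash
python3 -c "
from h import *
print(finish_job())"
```

```text
the job is handed in; nothing more can be done
None
```

The job is handed in: the mast is locked up and the cup sits in the ring, level to about 0.1° and within about 1 mm of centre, after I regripped it to take out a lean of about 3.5° left by the first release; the roll, jars and bottle stand where they were to within 1–3 mm by the camera measurements.

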